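# Slide the drip tile home under the dispenser

### The job

Press down lightly on top of the thin white drip tile and drag it flat across the counter, then slide it between the rails of the steel holder, under its spring roller, until it is fully home against the back stop; then let go of it. Do not lift or tip it, do not shove it by its edges, do not press hard on it, and leave the dispenser, bowl, plate and lid where they are.

Things in the scene. Friction and masses are not known exactly. Their poses are not given: they have to be found in the camera images.
- tile: Thin glazed white drip tile, 130 (its x) x 100 (its y) x 5 mm thick, about 0.2 kg, lying flat and loose on the polished granite counter (work surface, z = 0). Too wide to grip across. Origin at the centre of its underside, z up. It is the same turned half round. It slips easily on granite and holder (friction about 0.14). Brittle: it must never feel more than 30 N from the robot.
- tile_top (a point): Centre of the tile's smooth top face, 5 mm above its origin; axes as the tile's. Rubber fingertips grip the top far better than the granite grips the underside, so pressed down with 10 to 16 N the tile follows the fingertips, also in turning; with less than about 8 N the fingertips may slip when the roller resists.
- holder: Low steel holder fixed to the counter. Origin on the counter where the tile's centre lies when fully home; x points in the direction of insertion (open mouth to back stop), z up; home, the tile's long side lies along x. Two rails, 10 mm high, inner faces at y = -52 and +52 mm (2 mm play each side), run from x = -10 to +75 mm. No floor: the tile slides on the granite.
- holder_mouth (a point): Centre of the holder's mouth, on the counter at holder x = -43 mm; axes as the holder's. Flared lead-ins, 10 mm high, narrow from about 64 mm either side here to the rails' 52 mm at holder x = -10 mm.
- holder_stop (a point): Foot of the back stop's inner face, on the centre line at holder x = +65 mm; axes as the holder's. The stop is 10 mm high; home, the tile's leading edge touches it. In front of it a bridge, 38 mm high and 146 mm wide, crosses the channel at holder x = +38 to +52 mm and carries the roller.
- roller (a joint): Upward travel (m, 0 to 0.006) of the spring roller under the bridge: white bar, 20 mm diameter, 92 mm long, across the channel at holder x = +45 mm, underside 3 mm above the counter at 0. Spring 3.5 N at 0, plus 350 N/m. The tile meets it about 26 mm before home and must push with about 3 to 4 N to lift it; under it the joint reads about 0.002.
- dispenser: Brushed steel pump dispenser, 68 mm diameter, 206 mm tall, loose, 0.8 kg; stands about 130 mm behind the holder's origin (holder +x); its spout, 174 to 190 mm up, reaches 75 mm back towards the holder. Origin at the centre of its underside. Leave alone.
- bowl: Empty white porcelain bowl, 124 mm diameter, 55 mm high, loose. Origin at the centre of its underside. Leave alone.
- plate: Yellow melamine plate with a wooden honey dipper on it, 176 mm diameter, about 30 mm high, loose. Origin at the centre of its underside. Leave alone.
- lid: Round grey hard silicone lid lying upside down towards the far edge, 116 mm diameter, 16 mm high, loose. Origin at the centre of its underside. Leave alone.
Not all that is in view belongs to the job. What is shaped like the holder but black is not meant.

How it is judged:
On the way, in this order (a step that is already met when the one before it is completed fails the run):
1. the tile is dragged at least 50 mm with the fingers pressing on it (distance of tile from where it was at the start of the episode above 0.05 m and contact force between the fingers and tile above 1 N), for 0.1 s.
2. the tile's leading end is squarely between the rails (x of tile in the frame of holder above -0.07 m and y of tile in the frame of holder between -0.006 and 0.006 m and angle between the x axis of tile and the x axis of holder, either way round below 0.12 rad), for 0.1 s.
At the end, for the whole second after the job is handed in: The tile lies flat in the holder within 4 mm of the back stop, between the rails (within 5 mm of the centre line and 0.06 rad of square), under the raised roller, at rest and released (x of tile in the frame of holder between -0.004 and 0.004 m and y of tile in the frame of holder between -0.005 and 0.005 m and angle between the x axis of tile and the x axis of holder, either way round below 0.06 rad and angle between tile's own z axis and vertical below 0.03 rad and value of joint roller above 0.001 m and height (world z) of tile below 0.003 m and linear speed of tile below 0.01 m/s); the robot touches nothing.
It fails at once if the robot loads the tile with more than 30 N (contact force between the fingers and tile above 30 N).
It fails at once if the tile is lifted or tipped (height (world z) of tile above 0.012 m or angle between tile's own z axis and vertical above 0.12 rad).
It fails at once if the tile is shoved by its edges (it moves while the gripper touches it but is not over it) (linear speed of tile above 0.01 m/s and contact force between the fingers and tile above 0.3 N and (x of the grasp point in the frame of tile above 0.066 m or x of the grasp point in the frame of tile below -0.066 m or y of the grasp point in the frame of tile above 0.051 m or y of the grasp point in the frame of tile below -0.051 m)).
It fails at once if the dispenser is moved or tipped (distance of dispenser from where it was at the start of the episode above 0.015 m or angle between dispenser's own z axis and vertical above 0.2 rad).
It fails at once if the bowl, plate or lid is moved (distance of any of bowl, plate, lid from where it was at the start of the episode above 0.015 m).
It also fails if it takes over 72 s, if anything falls off the work surface, if the arm or the gripper's body presses on something with over 40 N, if the wrist force passes 120 N, or if a joint passes its speed limit or range.

### The arm

A 6-joint arm with a two-finger parallel gripper is mounted at the origin on the work surface. World frame = base frame: x ahead of the robot, y to its left, z up, the work surface at z = 0. Lengths are in m, angles in rad, forces in N, time in s.
With the tool pointing down it reaches from about 0.375 to 0.975 m from the base axis. Payload 3.8 kg.
Tool frame: the origin (TCP) lies midway between the tips of the shut fingers; the grasp point (between the pads) lies 19 mm behind it (r.grip_depth is the distance from the TCP to the grasp point, in m); z points along the fingers, y is the direction in which the jaws open and shut (so a half turn about z gives the same grasp; the last joint's range is limited). The gripper opens to 88 mm and grips with 3 to 60 N. Pads are 18 mm wide; open, the fingers measure 123 mm over their backs; the gripper's body (75 mm by 187 mm) begins 45 mm behind the grasp point.
Start: joints at [-1.227, 0.264, 1.604, -0, 1.274, -0.037], TCP at [0.251, -0.627, 0.239] pointing down, gripper open.
Joint ranges: [-2.63, 2.63], [-0.94, 2.18], [0.31, 2.57], [-1.31, 4.45], [0, 2.66], [-2.55, 2.55]. Speed limits (rad/s): [2.57, 2.57, 3.14, 3.14, 3.14, 3.14].

### API

Orientations are given as a rotation vector (axis times angle).
In Python, from rig import r, eyes gives the robot as it stands.
- The arm moves only by the tool apply_moves, never from a script. Its argument "series" is a list of rows, each an object with "translation": the shift along the tool's x, y, z in mm, a list of three; "turn": the turn about the tool's z in rad. A call has 1 to 10 rows; each row is the pose to reach, as a shift and turn from the pose commanded when the call began, along the tool's axes at that moment; what a row does not reach only later rows make up. A row lasts 1/10 s, in which the tool goes at most 50 mm and 8.59 degrees, less where a joint would pass 70% of its speed; a pose out of reach is approached as far as the arm can. A call with a gripper value outside its range is refused whole. "grip" is the finger opening in mm, from 0 to 88.1, set as the call begins (left out, the last holds). The fingers move at their own pace and stop on an object; the grip force is fixed at half the most. Time passes only in rows, so rows that repeat a pose let the fingers close. It gives the time, the measured TCP pose, the force and the opening at its end, in the units of the state.
- r.read_state(): the state, without advancing time (a new reading comes with each control period).
- eyes.camera(name): name is "scene" or "top" or "wrist"; returns the picture (384x512x3 uint8, red, green, blue); there is no depth.
- eyes.camera_model(name): a dict with "mtx" (3x3 intrinsics, pixels), "position" and "rotation" of the camera in the world; the wrist camera has in their place "T_tool_cam" (4x4, takes a point from camera to tool coordinates, whose origin is the TCP and whose axes are the flange's). Camera axes: x right, y down, z forward; pixel columns grow to the right and rows downward; lengths in m; the calibration is good to about 2 mm. A picture is of the moment at which its call begins: read the wrist's pose just before it. camera_model takes no time and is no camera call.
- r.finish_job(): hands the job in, once; it reports no verdict.
The state is a dict: "time": time; "joint_positions": joint angles; "dq": joint speeds; "joint_torque": joint torques, N m; "ee_pos": TCP position; "ee_rot": TCP orientation; "ft_force": force on the tool from outside, world axes, zero at the start; "moment": the same for the moment, N m; "width": finger opening in m.
Only numpy, scipy, OpenCV 4.12 (cv2) and the standard library are available. Lean on these libraries where they do the work, as an engineer would, in place of code of your own. Each camera call takes 0.05 s, during which the arm holds its last target.

## Working session

There is one attempt and no reset: what is moved stays moved. The work goes in short steps, Python scripts to look and compute and a tool call to move; the robot and the scene stay as the last step left them, time stands still between calls to the robot, and variables do not carry over. Pictures are saved under pics/ and viewed, and the job is handed in when it is done.

Besides the shell and the picture viewer there is one more tool, called after ">>>" by a JSON object that holds its "method" and its "body", one argument or row to a line. apply_moves: Moves the arm, as the interface text tells. Its arguments: {"type":"object","properties":{"series":{"type":"array","items":{"type":"object","properties":{"translation":{"type":"array","items":{"type":"number"}},"turn":{"type":"number"}}}},"grip":{"type":"number"}},"required":["series"]}

```bash
ls; mkdir -p pics; python3 - <<'E'
from rig import r, eyes
import cv2
print(r.read_state())
for n in ["scene","top","wrist"]:
    m=eyes.camera_model(n); print(n,m)
    cv2.imwrite(f"pics/{n}0.png",eyes.camera(n)[:,:,::-1])
print(r.read_state()["time"], r.grip_depth)
E
```

```text
pics
{'time': 0.0, 'joint_positions': array([-1.22690654e+00,  2.64716298e-01,  1.60537611e+00, -9.50800770e-06,
        1.27368330e+00, -3.68807891e-02]), 'dq': array([ 0.00018331, -0.00053474, -0.00041558,  0.00014558, -0.00232695,
       -0.00086658]), 'joint_torque': array([-3.57426534e-04, -5.02113283e+01, -3.56875563e+01,  7.27079879e-02,
        2.93716067e-02, -1.78660921e-04]), 'ee_pos': array([ 0.25062242, -0.6259843 ,  0.23741169]), 'ee_rot': array([-3.08271055e+00, -5.94102615e-01,  5.38062218e-04]), 'ft_force': array([-0.41022199, -0.08377645,  0.93651354]), 'moment': array([-0.02166172, -0.03000187, -0.03690487]), 'width': 0.08833846722389832}
scene {'mtx': array([[355.43674722,   0.        , 255.9998574 ],
       [  0.        , 355.43674722, 193.9938891 ],
       [  0.        ,   0.        ,   1.        ]]), 'position': array([ 1.21828648, -0.22746528,  1.08010387]), 'rotation': array([-2.15741484, -1.3773643 ,  0.44909231])}
top {'mtx': array([[357.08730902,   0.        , 262.47212548],
       [  0.        , 357.08730902, 190.5951181 ],
       [  0.        ,   0.        ,   1.        ]]), 'position': array([0.45386164, 0.08151862, 1.10411937]), 'rotation': array([-2.15775822,  2.22110618, -0.04068443])}
wrist {'mtx': array([[279.95531078,   0.        , 248.99623195],
       [  0.        , 279.95531078, 192.74505494],
       [  0.        ,   0.        ,   1.        ]]), 'T_tool_cam': array([[-1.14223036e-03, -9.51229178e-01, -3.08482974e-01,
         8.02715427e-02],
       [ 9.99999345e-01, -1.10847826e-03, -2.84659945e-04,
        -8.11335313e-04],
       [-7.11698254e-05, -3.08483097e-01,  9.51229822e-01,
        -1.45265584e-01],
       [ 0.00000000e+00,  0.00000000e+00,  0.00000000e+00,
         1.00000000e+00]])}
0.15 0.0187
```

View pics/top0.png

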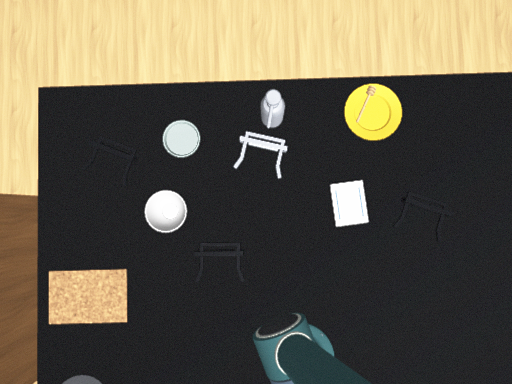

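View pics/scene0.png

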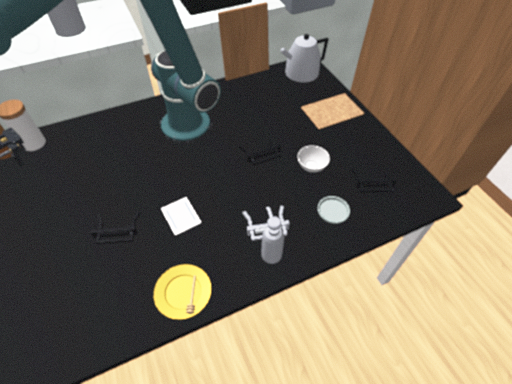

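View pics/wrist0.png

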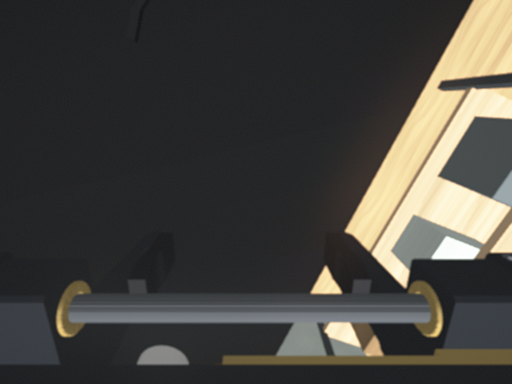

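Top view: the tile is at about (350,203), the steel holder at (262,150) opening downward, and the dispenser behind it at (272,105). The black look-alikes are at (220,258), (425,210) and (115,155). I'll zoom in next.

```bash
python3 - <<'E'
import cv2,numpy as np
a=cv2.imread("pics/top0.png"); b=cv2.imread("pics/scene0.png")
c1=cv2.resize(a[120:190,225:300],None,fx=5.3,fy=5.3,interpolation=cv2.INTER_CUBIC)
c2=cv2.resize(a[170:240,315:385],None,fx=5.3,fy=5.3,interpolation=cv2.INTER_CUBIC)
cv2.imwrite("pics/z1.png",np.hstack([c1,c2]))
c3=cv2.resize(b[195:270,235:300],None,fx=6,fy=6,interpolation=cv2.INTER_CUBIC)
c4=cv2.resize(b[190:265,150:215],None,fx=6,fy=6,interpolation=cv2.INTER_CUBIC)
cv2.imwrite("pics/z2.png",np.hstack([c3,c4]))
E
```

```text
(no output)
```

View pics/z1.png

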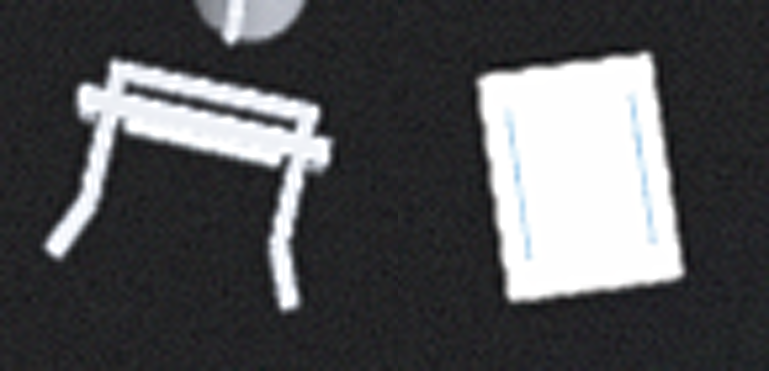

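View pics/z2.png

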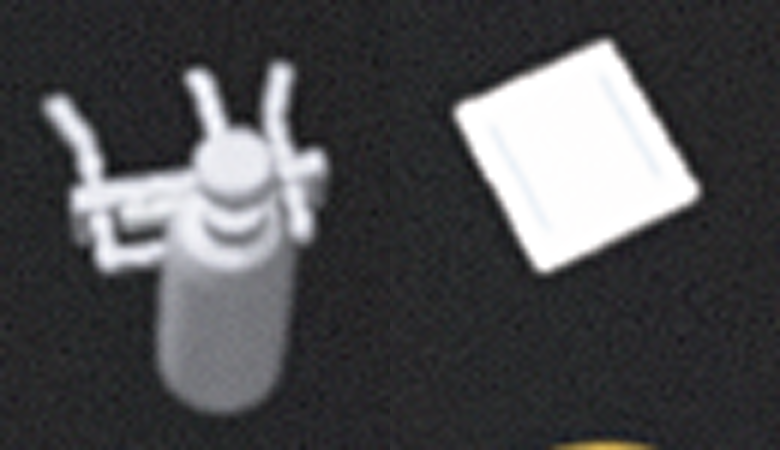

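```bash
cat > h.py <<'E'
import cv2,numpy as np
from scipy.spatial.transform import Rotation as R
from scipy.optimize import minimize
def cam(m): return np.array(m["mtx"]),np.array(m["position"]),R.from_rotvec(m["rotation"]).as_matrix()
def proj(m,P):
    K,p,Rm=cam(m); q=(np.asarray(P)-p)@Rm; q=q@K.T; return q[:,:2]/q[:,2:]
def back(m,uv,z):
    K,p,Rm=cam(m); uv=np.atleast_2d(uv); d=np.c_[uv,np.ones(len(uv))]@np.linalg.inv(K).T@Rm.T
    return p+d*((z-p[2])/d[:,2])[:,None]
def box(x0,x1,y0,y1,z0,z1): return np.array([[x,y,z] for x in(x0,x1) for y in(y0,y1) for z in(z0,z1)])
def holder_parts(t):
    L=[box(38,52,-73,73,30,38),box(65,65+t,-52-t,52+t,0,10),box(35,55,-46,46,3,23)]
    for s in(1,-1):
        L.append(box(-10,75,*(sorted((s*52,s*(52+t)))),0,10))
        L.append(box(38,52,*(sorted((s*65,s*73))),0,38))
        L.append(np.array([[x,s*y,z] for z in(0,10) for x,y in((-10,52),(-10,52+t),(-43,64),(-43,64+t))]))
    return [p/1000 for p in L]
TILE=[box(-.065,.065,-.05,.05,0,.005)]
def render(m,parts,pose,win,ss=8):
    x,y,a=pose; c,s=np.cos(a),np.sin(a); u0,u1,v0,v1=win
    im=np.zeros(((v1-v0)*ss,(u1-u0)*ss),np.uint8)
    for P in parts:
        W=np.c_[c*P[:,0]-s*P[:,1]+x, s*P[:,0]+c*P[:,1]+y, P[:,2]]
        uv=(proj(m,W)-[u0,v0]+.5)*ss-.5
        h=cv2.convexHull(uv.astype(np.float32))
        cv2.fillConvexPoly(im,np.round(h*16).astype(np.int32),255,shift=4)
    return cv2.resize(im,None,fx=1/ss,fy=1/ss,interpolation=cv2.INTER_AREA)/255.
def fit(m,img,parts,win,p0,bg=40,fg=215,ignore=None):
    u0,u1,v0,v1=win
    g=img[v0:v1,u0:u1].astype(float).mean(2); g=np.clip((g-bg)/(fg-bg),0,1)
    g=cv2.GaussianBlur(g,(0,0),.6)
    w=np.ones_like(g)
    if ignore is not None:
        for (a,b,c_,d) in ignore: w[c_-v0:d-v0,a-u0:b-u0]=0
    f=lambda p: (w*(cv2.GaussianBlur(render(m,parts,p,win),(0,0),.8)-g)**2).sum()
    best=None
    for da in(-.1,0,.1):
        s0=np.array(p0)+[0,0,da]
        S=np.vstack([s0,s0+[.008,0,0],s0+[0,.008,0],s0+[0,0,.08]])
        o=minimize(f,s0,method="Nelder-Mead",options=dict(initial_simplex=S,xatol=1e-5,fatol=1e-4,maxiter=300))
        if best is None or o.fun<best.fun: best=o
    return best.x,best.fun,g
E
python3 - <<'E'
from rig import eyes
from h import *
m=eyes.camera_model("top"); s=eyes.camera_model("scene")
a=cv2.imread("pics/top0.png"); b=cv2.imread("pics/scene0.png")
z=lambda u,v:(225+(u+.5)/5.3-.5,120+(v+.5)/5.3-.5)
bl=np.array([z(82,85),z(78,112),z(332,140),z(326,170)])
B=back(m,bl,.038); print(B, np.linalg.norm(B[0]-B[2]))
d=(B[0]-B[2])[:2]; yaw=np.arctan2(d[1],d[0])-np.pi/2
c=B.mean(0)[:2]; h0=c-.045*np.array([np.cos(yaw),np.sin(yaw)]); print("pt est",h0,yaw)
for t in(5,6,7,8):
    p,f,g=fit(m,a,holder_parts(t/1e0),(228,295,128,185),[*h0,yaw],ignore=[(255,290,100,133)]); print(t,p,f)
p,f,g=fit(m,a,TILE,(320,380,172,235),[*back(m,(350,203.5),.005)[0,:2],.1],fg=250); print("tile top",p,f)
p2,f2,_=fit(s,b,TILE,(155,208,192,240),[p[0],p[1],p[2]],fg=245); print("tile scene",p2,f2)
# crosscheck with minarearect
msk=(a[172:235,320:380].mean(2)>140).astype(np.uint8); 
cn=max(cv2.findContours(msk,0,2)[0],key=cv2.contourArea).reshape(-1,2)+[320,172]
print(cv2.minAreaRect(back(m,cn.astype(float),.005)[:,:2].astype(np.float32)*1000))
for nm,uv,zz in(("disp",(273,97),.2),("bowl",(165.5,211.5),.055),("plate",(373.5,112),.01),("lid",(182,139),.016)): print(nm,back(m,uv,zz)[0])
E
```

```text
[[0.67544468 0.15742992 0.038     ]
 [0.6600315  0.1600994  0.038     ]
 [0.63952713 0.01639376 0.038     ]
 [0.62251349 0.02033795 0.038     ]] 0.14553786016595927
pt est [0.60577112 0.09967089] -0.24936824792453072
5 [ 0.60956501  0.09991008 -0.25721278] 92.29747202536707
6 [ 0.609355    0.10008732 -0.25517712] 66.66802206734792
7 [ 0.60921022  0.10020393 -0.25529998] 44.7162707848742
8 [ 0.60897805  0.10008583 -0.25498011] 27.05748805572131
tile top [ 0.46368728 -0.16928581  0.10348924] 3.407719470593741
tile scene [ 0.46303568 -0.16755549  0.10824943] 11.46378530075573
((463.1301574707031, -168.3614501953125), (131.4440155029297, 101.59365844726562), 5.977491855621338)
disp [0.73918506 0.05873438 0.2       ]
bowl [0.45348922 0.3816056  0.055     ]
plate [ 0.74194056 -0.25481467  0.01      ]
lid [0.67517087 0.338374   0.016     ]
```

```bash
cat >> h.py <<'E'
def toolyaw(rv):
    x=R.from_rotvec(rv).as_matrix()[:,0]; return np.arctan2(x[1],x[0])
def go(st,target,psi):
    M=R.from_rotvec(st["ee_rot"]).as_matrix(); a=toolyaw(st["ee_rot"])
    d=np.asarray(target)-st["ee_pos"]; c,s=np.cos(a),np.sin(a)
    t=np.array([c*d[0]+s*d[1], s*d[0]-c*d[1], -d[2]])*1000
    turn=-((psi-a+np.pi)%(2*np.pi)-np.pi)
    return t,turn
E
python3 - <<'E'
from rig import r,eyes
from h import *
m=eyes.camera_model("top"); s=eyes.camera_model("scene")
a=cv2.imread("pics/top0.png"); b=cv2.imread("pics/scene0.png")
for t in(9,10,12,14):
    p,f,g=fit(m,a,holder_parts(t),(228,295,128,185),[.609,.1,-.255],ignore=[(255,290,100,133)]); print(t,p,f)
    p,f,g=fit(s,b,holder_parts(t),(238,294,200,245),[.609,.1,-.255],fg=200,ignore=[(262,284,210,250)]); print("  sc",t,p,f)
print(go(r.read_state(),[.4385,-.1716,.15],.105+np.pi))
E
```

```text
9 [ 0.60860383  0.10024811 -0.25660665] 14.065864434954646
  sc 9 [ 0.60596968  0.10224264 -0.2521607 ] 24.421651766615952
10 [ 0.60836966  0.10028961 -0.25680709] 6.9051185488114335
  sc 10 [ 0.60564527  0.10287594 -0.25338985] 20.639466435157505
12 [ 0.6076872   0.10054939 -0.25501829] 11.032466815623708
  sc 12 [ 0.60492052  0.10330578 -0.25426945] 17.61183591016318
14 [ 0.60708254  0.10066038 -0.25654387] 38.42088289954308
  sc 14 [ 0.60414144  0.10371684 -0.25681561] 21.5863862976945
(array([ 343.29212576, -352.18296608,   87.68649704]), np.float64(-2.8658441714302567))
```

>>> {"method": "apply_moves", "body": {
  "series": [
    {"translation": [17, -18, 0], "turn": -0.14},
    {"translation": [34, -35, 0], "turn": -0.28},
    {"translation": [51, -53, 0], "turn": -0.42},
    {"translation": [68, -70, 0], "turn": -0.56},
    {"translation": [85, -88, 0], "turn": -0.7},
    {"translation": [102, -106, 0], "turn": -0.84},
    {"translation": [120, -123, 0], "turn": -0.98},
    {"translation": [137, -141, 0], "turn": -1.12},
    {"translation": [154, -158, 0], "turn": -1.26},
    {"translation": [171, -176, 0], "turn": -1.4}
  ],
  "grip": 44
}}

```text
time: 1.15
ee_pos: [0.3443, -0.3986, 0.2384]
ee_rot: [-1.969, -2.447, -0.0]
ft_force: [0.5, 0.3, 0.3]
width: 0.0438
```

```bash
python3 - <<'E'
from rig import r
from h import *
st=r.read_state(); print(st["joint_positions"],st["width"],toolyaw(st["ee_rot"])); print(go(st,[.4385,-.1716,.15],.105+np.pi))
E
```

```text
[-9.05614129e-01 -1.71664368e-02  1.91851225e+00  5.84780484e-05
  1.24079595e+00 -1.12130380e+00] 0.043791164694890534 1.786466987167544
(array([201.56081893, 140.56321216,  88.35893828]), np.float64(-1.4601256664222486))
```

>>> {"method": "apply_moves", "body": {
  "series": [
    {"translation": [20, 14, 8], "turn": -0.15},
    {"translation": [40, 28, 16], "turn": -0.29},
    {"translation": [60, 42, 24], "turn": -0.44},
    {"translation": [80, 56, 32], "turn": -0.58},
    {"translation": [100, 70, 40], "turn": -0.73},
    {"translation": [120, 84, 48], "turn": -0.88},
    {"translation": [141, 98, 56], "turn": -1.02},
    {"translation": [161, 112, 64], "turn": -1.17},
    {"translation": [181, 126, 72], "turn": -1.31},
    {"translation": [201.5, 140.5, 88], "turn": -1.46}
  ]
}}

```text
time: 2.15
ee_pos: [0.4406, -0.1727, 0.1513]
ee_rot: [-0.165, 3.135, -0.002]
ft_force: [-0.1, 0.1, 0.7]
width: 0.0442
```

```bash
cat >> h.py <<'E'
def wristcam(eyes,st):
    m=eyes.camera_model("wrist"); T=np.eye(4); T[:3,:3]=R.from_rotvec(st["ee_rot"]).as_matrix(); T[:3,3]=st["ee_pos"]
    W=T@np.array(m["T_tool_cam"]); return dict(mtx=m["mtx"],position=W[:3,3],rotation=R.from_matrix(W[:3,:3]).as_rotvec())
E
python3 - <<'E'
from rig import r,eyes
from h import *
st=r.read_state(); print(st["joint_positions"],st["width"],toolyaw(st["ee_rot"]));print(st["ft_force"])
print(go(st,[.4385,-.1716,.05],.105+np.pi))
cv2.imwrite("pics/w1.png",eyes.camera("wrist")[:,:,::-1])
E
```

```text
[-4.26270305e-01 -4.87537090e-02  2.11750187e+00 -2.70674195e-05
  1.07054280e+00 -2.10213841e+00] 0.0441720391693942 -3.0365067454838446
[-0.09185659  0.06193985  0.69386826]
(array([  1.97361877,   1.36160849, 101.25608017]), np.float64(8.590810594810705e-05))
```

View pics/w1.png

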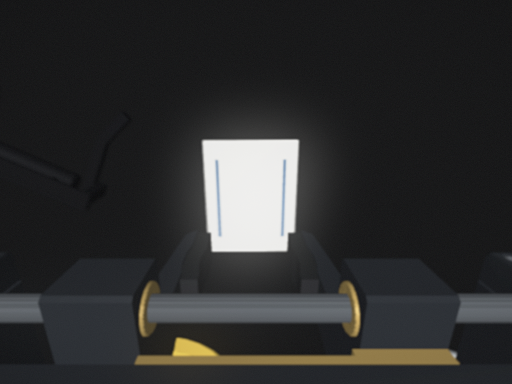

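```bash
python3 - <<'E'
from rig import r,eyes
from h import *
st=r.read_state(); w=wristcam(eyes,st); a=cv2.imread("pics/w1.png")
p,f,_=fit(w,a,TILE,(190,312,130,228),[.4633,-.1685,.105],bg=70,fg=225); print(p,f)
print(proj(w,[[.438,-.171,.005]]))
B=back(w,[[204,140.5],[297.5,140.5]],.005); print(B,np.linalg.norm(B[0]-B[1]))
E
```

```text
[ 0.46026099 -0.16410506  0.11613121] 39.37296469700837
[[246.31121507 179.78975753]]
[[ 0.40145647 -0.2183515   0.005     ]
 [ 0.39097843 -0.1234978   0.005     ]] 0.09543067101945397
```

```bash
python3 - <<'E'
from rig import r,eyes
from h import *
st=r.read_state(); w=wristcam(eyes,st); a=cv2.imread("pics/w1.png")
B=back(w,[[250.5,140.5],[250.5,251.5]],.005); print(w["position"],B,np.linalg.norm(B[0]-B[1]))
cv2.imwrite("pics/w1z.png",cv2.resize(a[125:265,180:320],None,fx=4.2,fy=4.2,interpolation=cv2.INTER_NEAREST))
g=a.mean(2); print(g[150,196:212].astype(int),g[150,290:306].astype(int)); print(g[134:146,250].astype(int),g[244:260,250].astype(int)); print(g[220,200:214].astype(int),g[220,288:302].astype(int))
E
```

```text
[ 0.35955475 -0.17794163  0.29325882] [[ 0.3962488  -0.1712085   0.005     ]
 [ 0.52318827 -0.15690971  0.005     ]] 0.1277422486494846
[ 50  51  49  50  51  79 136 195 229 235 236 234 235 235 235 235] [235 236 235 235 235 236 234 210 149  87  57  55  57  57  56  54]
[ 61  61  61  61  69 133 206 236 237 236 236 236] [236 236 236 236 236 238 232 175 101  66  65  65  65  65  63  63]
[ 60  60  63  60  63  85 136 189 226 235 236 236 235 236] [236 236 236 236 236 229 195 139  84  62  60  60  61  58]
```

View pics/w1z.png

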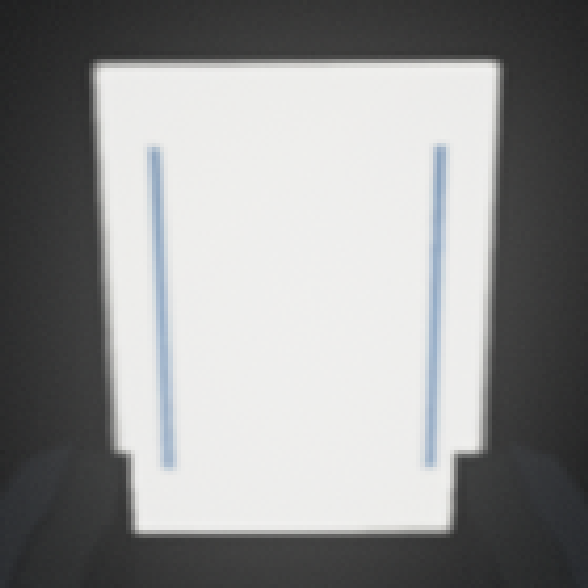

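The wrist view shows the tile centred between the fingers: trailing edge at row 139, sides at columns 202 and 298 (about 98.5 x 128 mm, close to nominal). Going down now.

>>> {"method": "apply_moves", "body": {
  "series": [
    {"translation": [0, 3, 20], "turn": 0},
    {"translation": [0, 3, 40], "turn": 0},
    {"translation": [0, 3, 60], "turn": 0},
    {"translation": [0, 3, 80], "turn": 0},
    {"translation": [0, 3, 100], "turn": 0},
    {"translation": [0, 3, 115], "turn": 0},
    {"translation": [0, 3, 125], "turn": 0},
    {"translation": [0, 3, 132], "turn": 0},
    {"translation": [0, 3, 136], "turn": 0},
    {"translation": [0, 3, 136], "turn": 0}
  ]
}}

```text
time: 3.2
ee_pos: [0.4393, -0.1704, 0.0146]
ee_rot: [0.155, -3.137, -0.0]
ft_force: [-0.4, 0.1, 0.5]
width: 0.0437
```

```bash
python3 - <<'E'
from rig import r
from h import *
st=r.read_state(); print(st)
E
```

```text
{'time': 3.2, 'joint_positions': array([-4.22945906e-01,  1.44114316e-01,  2.21776820e+00, -2.22754447e-05,
        7.79992490e-01, -2.09260457e+00]), 'dq': array([-0.00013553, -0.01271818, -0.00707016,  0.00066961,  0.00594658,
       -0.00089121]), 'joint_torque': array([-3.55338247e-02, -3.38128674e+01, -2.61392051e+01, -3.80168657e-02,
       -2.54444510e-02,  1.91914871e-03]), 'ee_pos': array([ 0.4392774 , -0.17042315,  0.01459941]), 'ee_rot': array([ 1.55241441e-01, -3.13749581e+00, -1.79876689e-04]), 'ft_force': array([-0.35096111,  0.12259329,  0.47039487]), 'moment': array([ 0.03702198, -0.1559531 ,  0.0406505 ]), 'width': 0.04369981349049123}
```

>>> {"method": "apply_moves", "body": {
  "series": [
    {"translation": [0, 0, 3], "turn": 0},
    {"translation": [0, 0, 6], "turn": 0},
    {"translation": [0, 0, 7], "turn": 0},
    {"translation": [0, 0, 8], "turn": 0},
    {"translation": [0, 0, 8], "turn": 0}
  ]
}}

```text
time: 3.7
ee_pos: [0.4393, -0.1703, 0.0067]
ee_rot: [0.156, -3.138, -0.0]
ft_force: [0.0, -0.2, 0.3]
width: 0.0439
```

>>> {"method": "apply_moves", "body": {
  "series": [
    {"translation": [0, 0, 1], "turn": 0},
    {"translation": [0, 0, 1.5], "turn": 0},
    {"translation": [0, 0, 1.5], "turn": 0}
  ]
}}

```text
time: 4.0
ee_pos: [0.4396, -0.1705, 0.0054]
ee_rot: [-0.156, 3.137, -0.0]
ft_force: [0.4, 0.7, 1.8]
width: 0.0444
```

>>> {"method": "apply_moves", "body": {
  "series": [
    {"translation": [0, 0, 0.5], "turn": 0},
    {"translation": [0, 0, 0.5], "turn": 0}
  ]
}}

```text
time: 4.2
ee_pos: [0.44, -0.1706, 0.0054]
ee_rot: [-0.156, 3.137, -0.001]
ft_force: [-0.8, 1.4, 5.3]
width: 0.0442
```

>>> {"method": "apply_moves", "body": {
  "series": [
    {"translation": [0, 0, 0.5], "turn": 0},
    {"translation": [0, 0, 1.0], "turn": 0},
    {"translation": [0, 0, 1.0], "turn": 0}
  ]
}}

```text
time: 4.5
ee_pos: [0.4409, -0.171, 0.0054]
ee_rot: [-0.155, 3.135, -0.002]
ft_force: [-1.7, 0.7, 11.5]
width: 0.0442
```

```bash
python3 - <<'E'
from rig import r
from h import *
st=r.read_state(); print(st["ee_pos"],toolyaw(st["ee_rot"]),st["ft_force"])
# tile now (top est .4637,-.1693,.1035 ; scene .463,-.1676 ,.108): use top-camera bias consistently
tile=np.array([.4637,-.1693,.105]); hold=np.array([.6081,.1004,-.256])
xh=np.array([np.cos(hold[2]),np.sin(hold[2])])
for d in(.115,.11):
    tgt=hold[:2]-d*xh
    # offset of TCP in tile frame
    a=tile[2]; off=np.array([[np.cos(a),np.sin(a)],[-np.sin(a),np.cos(a)]])@(st["ee_pos"][:2]-tile[:2])
    b=hold[2]; t2=tgt+np.array([[np.cos(b),-np.sin(b)],[np.sin(b),np.cos(b)]])@off
    print(off,tgt,t2,go(st,[*t2,st["ee_pos"][2]],toolyaw(st["ee_rot"])-.361))
E
```

```text
[ 0.44090329 -0.17102329  0.00537605] -3.0425174113902327 [-1.73528932  0.70487598 11.52588167]
[-0.02285177  0.00067546] [0.49684778 0.12951949] [0.47491178 0.1359593 ] (array([-64.20635016, 302.11327533,  -0.        ]), np.float64(0.3610000000000002))
[-0.02285177  0.00067546] [0.50168484 0.12825342] [0.47974883 0.13469323] (array([-68.89445182, 300.37497075,  -0.        ]), np.float64(0.3610000000000002))
```

>>> {"method": "apply_moves", "body": {
  "series": [
    {"translation": [-0.5, 2, 0.1], "turn": 0},
    {"translation": [-1.5, 7, 0.1], "turn": 0.01},
    {"translation": [-3, 14, 0.1], "turn": 0.02},
    {"translation": [-5, 22, 0.1], "turn": 0.03},
    {"translation": [-6.5, 30, 0.1], "turn": 0.04},
    {"translation": [-8.5, 38, 0.1], "turn": 0.05},
    {"translation": [-10, 46, 0.1], "turn": 0.06},
    {"translation": [-12, 54, 0.1], "turn": 0.07},
    {"translation": [-13, 60, 0.1], "turn": 0.08},
    {"translation": [-13, 60, 0.1], "turn": 0.08}
  ]
}}

```text
time: 5.5
ee_pos: [0.4487, -0.1093, 0.0054]
ee_rot: [-0.03, 3.137, -0.001]
ft_force: [-0.6, 2.3, 9.6]
width: 0.0438
```

```bash
python3 - <<'E'
from rig import r,eyes
from h import *
st=r.read_state(); print(st["ee_pos"],toolyaw(st["ee_rot"]),st["ft_force"])
a=eyes.camera("top")[:,:,::-1]; cv2.imwrite("pics/top1.png",a)
cv2.imwrite("pics/w2.png",eyes.camera("wrist")[:,:,::-1])
cv2.imwrite("pics/top1z.png",cv2.resize(a[110:250,220:400],None,fx=4,fy=4,interpolation=cv2.INTER_CUBIC))
E
```

```text
[ 0.44871246 -0.1093316   0.00539555] -3.1223589371643676 [-0.63186188  2.29098717  9.63766743]
```

View pics/top1z.png

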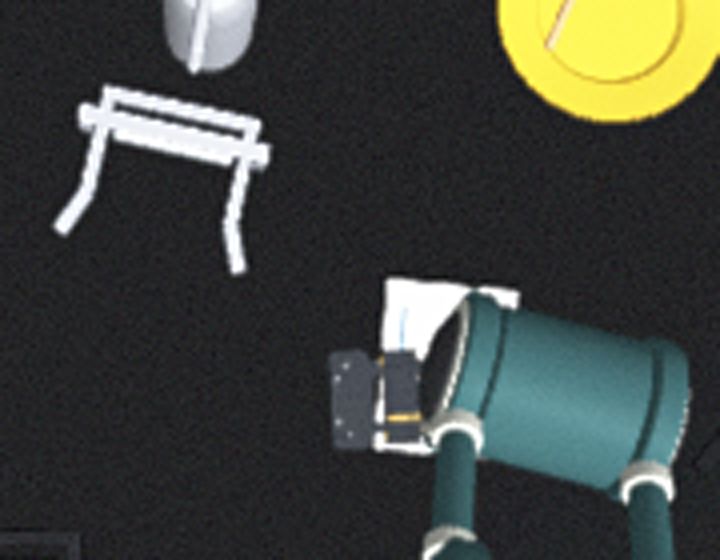

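View pics/w2.png

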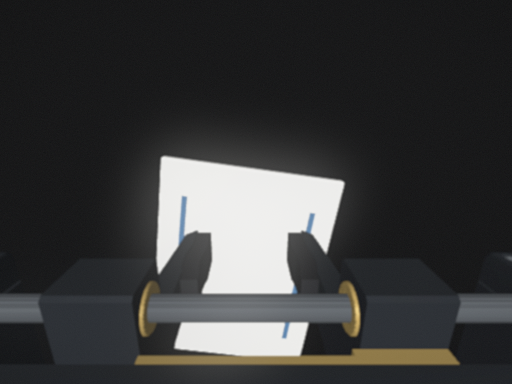

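```bash
cat > tile.py <<'E'
from rig import r,eyes
from h import *
import sys
def wtile(name,corners):
    st=r.read_state(); w=wristcam(eyes,st)
    B=back(w,corners,.005)[:,:2]
    d=B[1]-B[0]; L=np.linalg.norm(d); e=d/L  # left->right in image = tile +y (tool +y ~ world +y)
    x=np.array([e[1],-e[0]]); c=B.mean(0)+.065*x; yaw=np.arctan2(x[1],x[0])
    rel=np.array([[x@(st["ee_pos"][:2]-c)],[e@(st["ee_pos"][:2]-c)]]).ravel()
    print("tile",c,yaw,"L",L,"tool yaw",toolyaw(st["ee_rot"])+np.pi,"TCP in tile",rel)
    return c,yaw,rel
E
python3 - <<'E'
from tile import *
wtile("",[[161.5,156],[343.5,182]])
m=eyes.camera_model("top")
z=lambda u,v:(220+(u+.5)/4-.5,110+(v+.5)/4-.5)
print(back(m,[z(386,277),z(375,448),z(519,291),z(434,455)],.005))
E
```

```text
tile [ 0.46661455 -0.11538232] -0.12688100378860773 L 0.09788500326175649 tool yaw 0.019329883288296212 TCP in tile [-0.01852499  0.00351504]
[[ 0.54055262 -0.07123654  0.005     ]
 [ 0.40956993 -0.05809721  0.005     ]
 [ 0.52673091 -0.17285757  0.005     ]
 [ 0.40296885 -0.10294553  0.005     ]]
```

```bash
python3 - <<'E'
from tile import *
st=r.read_state(); print(go(st,[.463,-.1145,.0154],np.pi-.125))
E
```

```text
(array([-14.21840089,  -5.22442925,  -9.99920588]), np.float64(0.14432988328829666))
```

>>> {"method": "apply_moves", "body": {
  "series": [
    {"translation": [0, 0, -5], "turn": 0},
    {"translation": [0, 0, -12], "turn": 0},
    {"translation": [-7, -2, -12], "turn": 0.07},
    {"translation": [-14, -5, -12], "turn": 0.14},
    {"translation": [-14, -5, -12], "turn": 0.14}
  ],
  "grip": 54
}}

```text
time: 6.1
ee_pos: [0.4612, -0.1145, 0.016]
ee_rot: [0.19, 3.135, -0.0]
ft_force: [-0.1, 0.1, 0.6]
width: 0.0544
```

```bash
python3 - <<'E'
from tile import *
st=r.read_state(); print(st["ee_pos"],st["ft_force"],st["width"],go(st,[.463,-.1145,.0154],np.pi-.125))
cv2.imwrite("pics/w3.png",eyes.camera("wrist")[:,:,::-1])
E
```

```text
[ 0.46117073 -0.1144518   0.01603642] [-0.13485405  0.12132868  0.64222269] 0.05436737314228032 (array([-1.82169108,  0.17320102,  0.63641657]), np.float64(0.0038644913198355724))
```

View pics/w3.png

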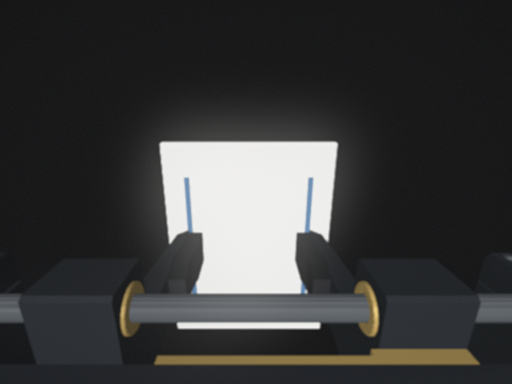

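The tile is square to the gripper and centred: trailing edge level at row 142, columns 160–337. Pressing down again.

>>> {"method": "apply_moves", "body": {
  "series": [
    {"translation": [-1, 0, 4], "turn": 0},
    {"translation": [-1, 0, 8], "turn": 0},
    {"translation": [-1, 0, 10], "turn": 0},
    {"translation": [-1, 0, 11], "turn": 0},
    {"translation": [-1, 0, 11], "turn": 0}
  ]
}}

```text
time: 6.65
ee_pos: [0.4623, -0.1144, 0.0054]
ee_rot: [0.189, 3.135, -0.0]
ft_force: [-0.6, -0.0, 6.4]
width: 0.054
```

>>> {"method": "apply_moves", "body": {
  "series": [
    {"translation": [0, 0, 0.5], "turn": 0},
    {"translation": [0, 0, 1.0], "turn": 0},
    {"translation": [0, 0, 1.0], "turn": 0}
  ]
}}

```text
time: 6.95
ee_pos: [0.4631, -0.1147, 0.0054]
ee_rot: [0.189, 3.133, -0.001]
ft_force: [-2.0, -0.5, 12.3]
width: 0.0541
```

```bash
python3 - <<'E'
from tile import *
st=r.read_state(); print(st["ee_pos"],st["ft_force"],st["moment"])
cv2.imwrite("pics/w4.png",eyes.camera("wrist")[:,:,::-1])
a=cv2.imread("pics/w4.png").mean(2)
for row in(160,175): 
    x=np.where(a[row]>150)[0]; print(row,x.min(),x.max())
for col in(190,250,310):
    x=np.where(a[100:230,col]>150)[0]+100; print(col,x.min())
hold=np.array([.6081,.1004]); yh=-.256; xh=np.array([np.cos(yh),np.sin(yh)]); n=np.array([-xh[1],xh[0]])
t=hold-.115*xh-.005*xh
print(t,go(st,[*t,st["ee_pos"][2]],np.pi-.256))
E
```

```text
[ 0.46310877 -0.11468281  0.00538383] [-1.96072143 -0.52188705 12.34938042] [0.21088201 0.12233722 0.01246857]
160 154 341
175 155 339
190 146
250 146
310 146
[0.49201073 0.13078555] (array([  0.7944371 , 247.16272136,  -0.        ]), np.float64(0.13558330120219297))
```

>>> {"method": "apply_moves", "body": {
  "series": [
    {"translation": [0, 2, 0.2], "turn": 0},
    {"translation": [0, 7, 0.2], "turn": 0},
    {"translation": [0, 14, 0.2], "turn": 0.01},
    {"translation": [0, 23, 0.2], "turn": 0.01},
    {"translation": [0, 33, 0.2], "turn": 0.02},
    {"translation": [0, 43, 0.2], "turn": 0.03},
    {"translation": [0, 53, 0.2], "turn": 0.03},
    {"translation": [0, 63, 0.2], "turn": 0.04},
    {"translation": [0, 73, 0.2], "turn": 0.04},
    {"translation": [0, 80, 0.2], "turn": 0.04}
  ]
}}

```text
time: 8.0
ee_pos: [0.4737, -0.0349, 0.0054]
ee_rot: [0.25, 3.127, -0.001]
ft_force: [-0.3, -0.5, 11.5]
width: 0.0538
```

```bash
python3 - <<'E'
from tile import *
st=r.read_state(); print(st["ee_pos"],st["ft_force"],st["moment"],toolyaw(st["ee_rot"])-np.pi)
cv2.imwrite("pics/w5.png",eyes.camera("wrist")[:,:,::-1])
a=cv2.imread("pics/w5.png").mean(2)
for row in(165,180): 
    x=np.where(a[row]>150)[0]; print(row,x.min(),x.max())
for col in(190,250,310):
    x=np.where(a[100:230,col]>150)[0]+100; print(col,x.min())
E
```

```text
[ 0.47366729 -0.03485958  0.00537938] [-0.30552083 -0.51840118 11.45559703] [-0.15211459 -0.08973213 -0.01310468] -0.15982736353607674
165 154 340
180 156 339
190 146
250 146
310 146
```

```bash
python3 - <<'E'
from tile import *
st=r.read_state(); print(go(st,[.4920,.1308,st["ee_pos"][2]],np.pi-.256))
E
```

```text
(array([  8.25714008, 165.73082349,  -0.        ]), np.float64(0.09598650892638672))
```

>>> {"method": "apply_moves", "body": {
  "series": [
    {"translation": [0, 3, 0.2], "turn": 0},
    {"translation": [0, 9, 0.2], "turn": 0.01},
    {"translation": [1, 17, 0.2], "turn": 0.01},
    {"translation": [1, 26, 0.2], "turn": 0.02},
    {"translation": [2, 36, 0.2], "turn": 0.02},
    {"translation": [2, 46, 0.2], "turn": 0.03},
    {"translation": [3, 56, 0.2], "turn": 0.03},
    {"translation": [3, 66, 0.2], "turn": 0.04},
    {"translation": [4, 76, 0.2], "turn": 0.05},
    {"translation": [4, 83, 0.2], "turn": 0.05}
  ]
}}

```text
time: 9.05
ee_pos: [0.4828, 0.0478, 0.0054]
ee_rot: [0.328, 3.12, -0.001]
ft_force: [-0.7, -3.7, 13.9]
width: 0.0542
```

```bash
python3 - <<'E'
from tile import *
st=r.read_state(); print(st["ee_pos"],st["ft_force"],go(st,[.4920,.1308,st["ee_pos"][2]],np.pi-.256))
E
```

```text
[0.48282302 0.04775966 0.00537586] [-0.67071662 -3.6632802  13.91870751] (array([ 8.31462204, 83.13110996, -0.        ]), np.float64(0.04624769973553278))
```

>>> {"method": "apply_moves", "body": {
  "series": [
    {"translation": [0, 3, 0], "turn": 0},
    {"translation": [1, 9, 0], "turn": 0.01},
    {"translation": [2, 17, 0], "turn": 0.01},
    {"translation": [3, 26, 0], "turn": 0.02},
    {"translation": [4, 36, 0], "turn": 0.02},
    {"translation": [5, 46, 0], "turn": 0.03},
    {"translation": [6, 56, 0], "turn": 0.03},
    {"translation": [7, 66, 0], "turn": 0.04},
    {"translation": [8, 76, 0], "turn": 0.046},
    {"translation": [8, 83, 0], "turn": 0.046}
  ]
}}

```text
time: 10.05
ee_pos: [0.4923, 0.1312, 0.0054]
ee_rot: [0.4, 3.112, 0.001]
ft_force: [-0.5, -2.1, 12.9]
width: 0.0543
```

```bash
python3 - <<'E'
from tile import *
st=r.read_state(); print(st["ee_pos"],st["ft_force"],go(st,[.4920,.1308,st["ee_pos"][2]],np.pi-.256))
a=eyes.camera("top")[:,:,::-1]; cv2.imwrite("pics/top2.png",a)
cv2.imwrite("pics/w6.png",eyes.camera("wrist")[:,:,::-1])
s=eyes.camera("scene")[:,:,::-1]; cv2.imwrite("pics/scene2.png",s)
a=a.copy(); cv2.imwrite("pics/top2z.png",cv2.resize(a[120:240,205:325],None,fx=5,fy=5,interpolation=cv2.INTER_CUBIC))
cv2.imwrite("pics/scene2z.png",cv2.resize(s[130:270,190:320],None,fx=4.2,fy=4.2,interpolation=cv2.INTER_CUBIC))
E
```

```text
[0.49233778 0.1312034  0.00539546] [-0.46395113 -2.1187713  12.86418592] (array([ 0.22480777, -0.47569896, -0.        ]), np.float64(0.00037495469643333834))
```

View pics/top2z.png

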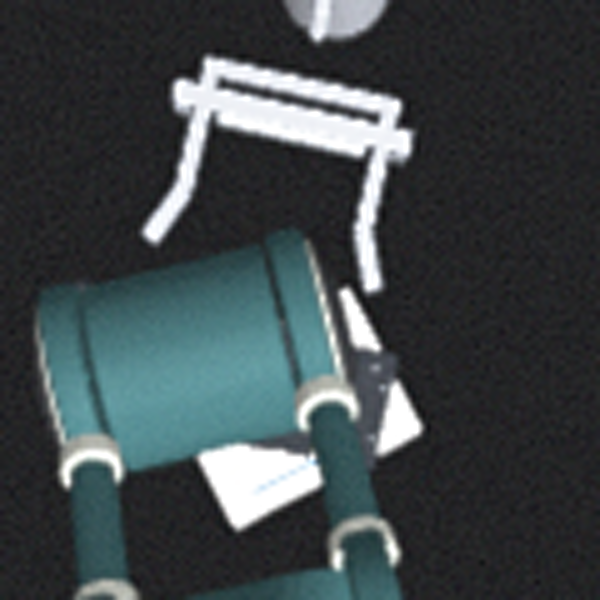

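View pics/w6.png

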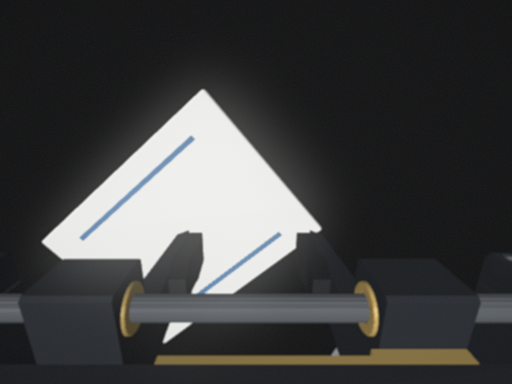

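View pics/scene2z.png

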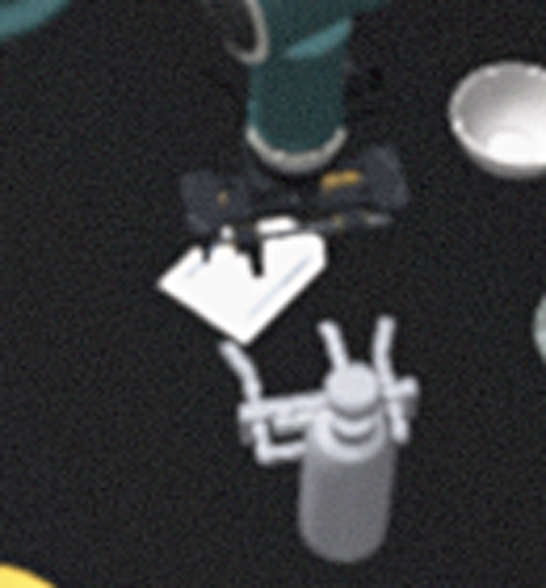

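The drag path clipped the holder's right flare tip at top zoom (375,290), and the tile swung to a yaw of about -1.07. Forces stayed low. I'll measure its pose, then re-grip it, pull it back clear and turn it square.

```bash
python3 - <<'E'
from tile import *
st=r.read_state(); w=wristcam(eyes,st)
B=back(w,[[203,89.5],[42,242],[321.5,229],[164.5,342.5]],.005)[:,:2]; A_,B_,C_,D_=B
print(B,np.linalg.norm(B_-A_),np.linalg.norm(C_-A_),np.linalg.norm(D_-C_),np.linalg.norm(D_-B_))
print("center",(B_+C_)/2,(A_+D_)/2)
for u,v in((A_,B_),(C_,D_)): 
    d=v-u; print(np.arctan2(d[1],d[0]))
m=eyes.camera_model("top")
z=lambda u,v:(205+(u+.5)/5-.5,120+(v+.5)/5-.5)
T=back(m,[z(343,287),z(424,428),z(237,530)],.005)[:,:2]; print(T,"center",(T[0]+T[2])/2, np.linalg.norm(T[0]-T[1]),np.linalg.norm(T[2]-T[1]),np.arctan2(*(T[1]-T[2])[::-1]))
E
```

```text
[[0.40346892 0.13263622]
 [0.45891479 0.01729132]
 [0.49208716 0.17538218]
 [0.54731066 0.06007837]] 0.1279792601279745 0.09838907509190971 0.12784601915763666 0.09820673703861088
center [0.47550097 0.09633675] [0.47538979 0.09635729]
-1.1227105983824277
-1.1241389525174008
[[0.55028395 0.06073348]
 [0.46191725 0.01360905]
 [0.40269651 0.13023312]] center [0.47649023 0.0954833 ] 0.10014682304733911 0.1307985905284456 -1.1009347764591904
```

```bash
python3 - <<'E'
from tile import *
st=r.read_state(); print(go(st,[.476,.096,.0174],np.pi-1.115))
E
```

```text
(array([  7.06650284, -38.84666206, -11.9584381 ]), np.float64(0.8593033223368569))
```

>>> {"method": "apply_moves", "body": {
  "series": [
    {"translation": [0, 0, -6], "turn": 0},
    {"translation": [0, 0, -13], "turn": 0},
    {"translation": [1, -6, -13], "turn": 0.12},
    {"translation": [2, -12, -13], "turn": 0.25},
    {"translation": [3, -19, -13], "turn": 0.37},
    {"translation": [4, -26, -13], "turn": 0.5},
    {"translation": [5, -32, -13], "turn": 0.62},
    {"translation": [6, -39, -13], "turn": 0.75},
    {"translation": [7, -39, -13], "turn": 0.86},
    {"translation": [7, -39, -13], "turn": 0.86}
  ]
}}

```text
time: 11.2
ee_pos: [0.4724, 0.0943, 0.016]
ee_rot: [-1.665, -2.663, 0.001]
ft_force: [0.1, 0.2, -0.1]
width: 0.0543
```

```bash
python3 - <<'E'
from tile import *
st=r.read_state(); print(st["ee_pos"],st["ft_force"],go(st,[.476,.096,.0074],np.pi-1.115))
cv2.imwrite("pics/w7.png",eyes.camera("wrist")[:,:,::-1])
E
```

```text
[0.47243779 0.0943124  0.01597476] [ 0.06278431  0.2015499  -0.12721908] (array([-0.04330555,  3.94150799,  8.57475824]), np.float64(-0.0023816067163497934))
```

View pics/w7.png

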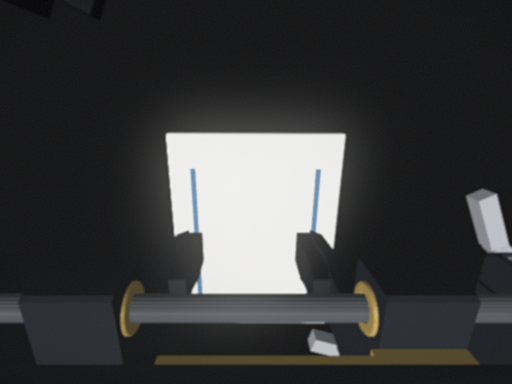

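>>> {"method": "apply_moves", "body": {
  "series": [
    {"translation": [0, 3.5, 0], "turn": 0},
    {"translation": [0, 3.5, 4], "turn": 0},
    {"translation": [0, 3.5, 8], "turn": 0},
    {"translation": [0, 3.5, 10], "turn": 0},
    {"translation": [0, 3.5, 11], "turn": 0},
    {"translation": [0, 3.5, 11], "turn": 0}
  ]
}}

```text
time: 11.85
ee_pos: [0.4769, 0.0963, 0.0054]
ee_rot: [1.664, 2.664, 0.001]
ft_force: [0.8, -0.2, 1.9]
width: 0.0541
```

>>> {"method": "apply_moves", "body": {
  "series": [
    {"translation": [0, 0, 0.5], "turn": 0},
    {"translation": [0, 0, 1.1], "turn": 0},
    {"translation": [0, 0, 1.6], "turn": 0},
    {"translation": [0, 0, 1.6], "turn": 0}
  ]
}}

```text
time: 12.25
ee_pos: [0.4779, 0.0964, 0.0054]
ee_rot: [1.663, 2.663, 0.002]
ft_force: [-1.2, -0.2, 13.9]
width: 0.0539
```

```bash
python3 - <<'E'
from tile import *
st=r.read_state(); print(st["ee_pos"],st["ft_force"],go(st,[.445,.11,.0054],np.pi-.256))
E
```

```text
[0.47789473 0.09642575 0.00538623] [-1.19134902 -0.1642764  13.87560512] (array([ 2.66343723e+01, -2.35994482e+01, -1.37661233e-02]), np.float64(-0.8604254505201778))
```

>>> {"method": "apply_moves", "body": {
  "series": [
    {"translation": [3, -3, 0], "turn": 0},
    {"translation": [9, -8, 0], "turn": 0},
    {"translation": [17, -15, 0], "turn": 0},
    {"translation": [24, -21, 0], "turn": 0},
    {"translation": [27, -24, 0], "turn": -0.03},
    {"translation": [27, -24, 0], "turn": -0.08},
    {"translation": [27, -24, 0], "turn": -0.14},
    {"translation": [27, -24, 0], "turn": -0.2},
    {"translation": [27, -24, 0], "turn": -0.26},
    {"translation": [27, -24, 0], "turn": -0.3}
  ]
}}

```text
time: 13.25
ee_pos: [0.4449, 0.1106, 0.0054]
ee_rot: [1.244, 2.882, 0.003]
ft_force: [-1.6, 0.3, 12.6]
width: 0.0542
```

```bash
cat >> tile.py <<'E'
def wchk(fn):
    st=r.read_state(); print(st["ee_pos"],st["ft_force"],"yaw",(toolyaw(st["ee_rot"])-np.pi+np.pi)%(2*np.pi)-np.pi)
    im=eyes.camera("wrist")[:,:,::-1]; cv2.imwrite(fn,im); a=im.mean(2)
    for row in(165,180):
        x=np.where(a[row,:420]>150)[0]; print(row,x.min(),x.max(),end="; ")
    for col in(190,250,310):
        x=np.where(a[60:230,col]>150)[0]+60; print(col,x.min(),end="; ")
    print(); return st
E
python3 - <<'E'
from tile import *
st=wchk("pics/w8.png"); print(go(st,[.445,.11,.0054],np.pi-.256))
E
```

```text
[0.4448882  0.1105796  0.00542162] [-1.60272523  0.31611769 12.5574405 ] yaw -0.8146257960173
165 179 320; 180 176 365; 190 129; 250 146; 310 162; 
(array([-0.49834864, -0.31635889,  0.02162463]), np.float64(-0.5586257960172998))
```

View pics/w8.png

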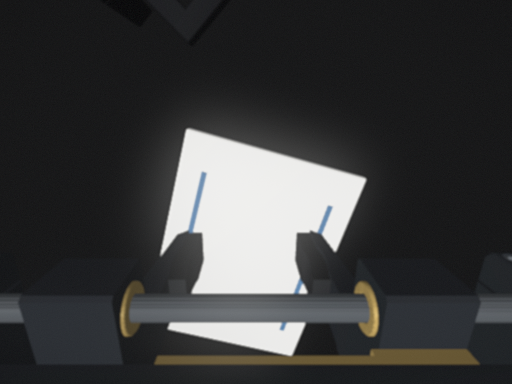

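```bash
python3 - <<'E'
from tile import *
wtile("",[[186.5,128],[366,179]])
E
```

```text
tile [0.44878059 0.10373498] -1.090972754582753 L 0.09860155504649139 tool yaw 5.469922546924412 TCP in tile [-0.00781916 -0.00028132]
```

```bash
python3 - <<'E'
from tile import *
st=r.read_state(); M=R.from_rotvec(st["ee_rot"]).as_matrix()
az=np.arctan2(st["ee_pos"][1],st["ee_pos"][0]); rad=np.array([np.cos(az),np.sin(az),0]); tan=np.array([-rad[1],rad[0],0])
print("tool z",M[:,2]@rad,M[:,2]@tan, "finger dz mm", M[2,1]*54)
for rv in([-.155,3.135,-.002],[.189,3.133,-.001],[.4,3.112,.001],[1.663,2.663,.002]):
    M=R.from_rotvec(rv).as_matrix(); print(M[:,2],M[2,1]*54)
tile=np.array([.4495,.103]);az=np.arctan2(tile[1],tile[0]);print(az, st["joint_positions"])
for y in(az-.2,az): print(go(st,[*tile,.0174],np.pi+y))
E
```

```text
tool z 0.0032067369743362336 8.107656481426118e-05 finger dz mm 0.15293974052487747
[ 0.00282217 -0.00113638 -0.99999537] -0.07609812983635665
[ 2.85327428e-03 -8.10489767e-04 -9.99995601e-01] -0.02492691847173639
[ 4.03955074e-03  1.23448437e-04 -9.99991833e-01] 0.06161416948613402
[ 2.35772479e-03  2.97026325e-05 -9.99997220e-01] 0.11510482270178192
0.22525476151182622 [ 1.88989959e-01  1.36564540e-01  2.25006750e+00  3.74467798e-04
  7.51763093e-01 -5.68818875e-01]
(array([ -8.62501605,  -1.85546826, -11.96119477]), np.float64(-0.8385175217670011))
(array([ -8.62501605,  -1.85546826, -11.96119477]), np.float64(-1.0385175217670009))
```

The pressed tool tilts 3 mrad in the arm's radial plane. With the jaw axis near radial, only one finger bears and the tile pivots on it. I'll re-press with the jaw axis tangential and turn the tile in two strokes.

>>> {"method": "apply_moves", "body": {
  "series": [
    {"translation": [0, 0, -6], "turn": 0},
    {"translation": [0, 0, -13], "turn": 0},
    {"translation": [-1, 0, -13], "turn": -0.12},
    {"translation": [-2, 0, -13], "turn": -0.25},
    {"translation": [-4, -1, -13], "turn": -0.37},
    {"translation": [-6, -1, -13], "turn": -0.5},
    {"translation": [-8, -2, -13], "turn": -0.62},
    {"translation": [-8.5, -2, -13], "turn": -0.75},
    {"translation": [-8.5, -2, -13], "turn": -0.84},
    {"translation": [-8.5, -2, -13], "turn": -0.84}
  ]
}}

```text
time: 14.3
ee_pos: [0.447, 0.1023, 0.0165]
ee_rot: [0.037, -3.141, 0.0]
ft_force: [-0.1, 0.4, -0.5]
width: 0.054
```

```bash
python3 - <<'E'
from tile import *
st=wchk("pics/w9.png"); print(go(st,[.4495,.103,.0054],np.pi+.025))
E
```

```text
[0.44699647 0.10225177 0.0165299 ] [-0.07988397  0.37346053 -0.5483005 ] yaw 0.02327716017328285
165 222 335; 180 192 341; 190 181; 250 152; 310 122; 
(array([-2.5202694 ,  0.68975885, 11.12989847]), np.float64(-0.0017228398267175038))
```

View pics/w9.png

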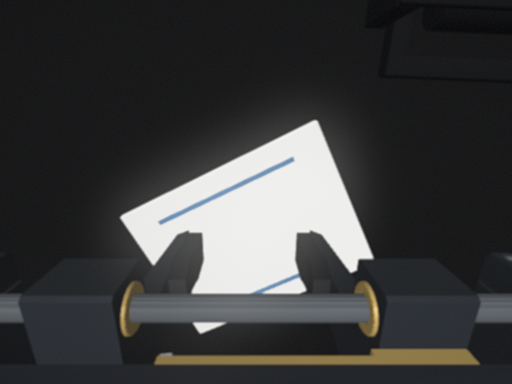

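>>> {"method": "apply_moves", "body": {
  "series": [
    {"translation": [-2, 0.5, 4], "turn": 0},
    {"translation": [-2, 0.5, 8], "turn": 0},
    {"translation": [-2, 0.5, 10], "turn": 0},
    {"translation": [-2, 0.5, 11.5], "turn": 0},
    {"translation": [-2, 0.5, 11.5], "turn": 0}
  ]
}}

```text
time: 14.85
ee_pos: [0.45, 0.1031, 0.0054]
ee_rot: [-0.036, 3.141, 0.0]
ft_force: [0.9, -0.3, 2.3]
width: 0.0543
```

>>> {"method": "apply_moves", "body": {
  "series": [
    {"translation": [0, 0, 0.8], "turn": 0},
    {"translation": [0, 0, 1.6], "turn": 0},
    {"translation": [0, 0, 1.6], "turn": 0}
  ]
}}

```text
time: 15.15
ee_pos: [0.4514, 0.1033, 0.0054]
ee_rot: [-0.036, 3.138, 0.001]
ft_force: [-2.3, -0.6, 12.5]
width: 0.0541
```

>>> {"method": "apply_moves", "body": {
  "series": [
    {"translation": [0, 0, 0.1], "turn": -0.03},
    {"translation": [0, 0, 0.1], "turn": -0.08},
    {"translation": [0, 0, 0.1], "turn": -0.13},
    {"translation": [0, 0, 0.1], "turn": -0.18},
    {"translation": [0, 0, 0.1], "turn": -0.23},
    {"translation": [0, 0, 0.1], "turn": -0.28},
    {"translation": [0, 0, 0.1], "turn": -0.33},
    {"translation": [0, 0, 0.1], "turn": -0.38},
    {"translation": [0, 0, 0.1], "turn": -0.42},
    {"translation": [0, 0, 0.1], "turn": -0.42}
  ]
}}

```text
time: 16.15
ee_pos: [0.4521, 0.1035, 0.0054]
ee_rot: [-0.69, 3.06, 0.0]
ft_force: [0.5, -0.1, 10.4]
width: 0.0541
```

```bash
python3 - <<'E'
from tile import *
st=wchk("pics/w10.png")
E
```

```text
[0.45209589 0.1034961  0.00538204] [ 0.53273588 -0.14829163 10.41036153] yaw 0.44355293373948257
165 220 341; 180 188 347; 190 179; 250 151; 310 123;
```

View pics/w10.png

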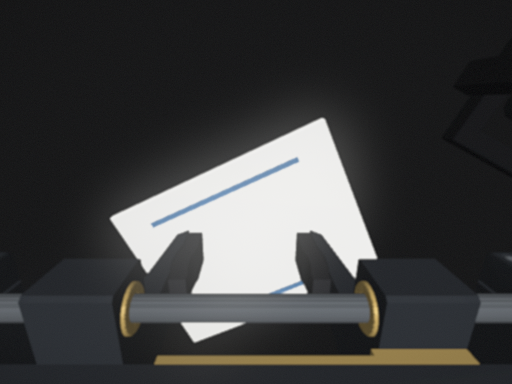

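Now the tile follows. Second stroke.

>>> {"method": "apply_moves", "body": {
  "series": [
    {"translation": [0, 0, -6], "turn": 0},
    {"translation": [0, 0, -9], "turn": 0.06},
    {"translation": [0, 0, -9], "turn": 0.2},
    {"translation": [0, 0, -9], "turn": 0.33},
    {"translation": [0, 0, -9], "turn": 0.42},
    {"translation": [0, 0, -9], "turn": 0.42},
    {"translation": [0, 0, -4], "turn": 0.42},
    {"translation": [0, 0, -2], "turn": 0.42},
    {"translation": [0, 0, -1.2], "turn": 0.42},
    {"translation": [0, 0, -1.2], "turn": 0.42}
  ]
}}

```text
time: 17.2
ee_pos: [0.4504, 0.1031, 0.0054]
ee_rot: [-0.038, 3.14, 0.0]
ft_force: [-1.4, -0.2, 6.7]
width: 0.054
```

>>> {"method": "apply_moves", "body": {
  "series": [
    {"translation": [0, 0, 0.5], "turn": 0},
    {"translation": [0, 0, 1.0], "turn": 0},
    {"translation": [0, 0, 1.1], "turn": -0.03},
    {"translation": [0, 0, 1.1], "turn": -0.09},
    {"translation": [0, 0, 1.1], "turn": -0.15},
    {"translation": [0, 0, 1.1], "turn": -0.21},
    {"translation": [0, 0, 1.1], "turn": -0.27},
    {"translation": [0, 0, 1.1], "turn": -0.33},
    {"translation": [0, 0, 1.1], "turn": -0.38},
    {"translation": [0, 0, 1.1], "turn": -0.38}
  ]
}}

```text
time: 18.2
ee_pos: [0.452, 0.1034, 0.0054]
ee_rot: [-0.632, 3.073, -0.0]
ft_force: [-0.4, -0.6, 11.6]
width: 0.0544
```

```bash
python3 - <<'E'
from tile import *
st=wchk("pics/w11.png")
E
```

```text
[0.45195822 0.10339918 0.00539423] [-0.4482188  -0.57533547 11.60241212] yaw 0.4055021448676941
165 210 326; 180 197 343; 190 188; 250 116; 310 150;
```

View pics/w11.png

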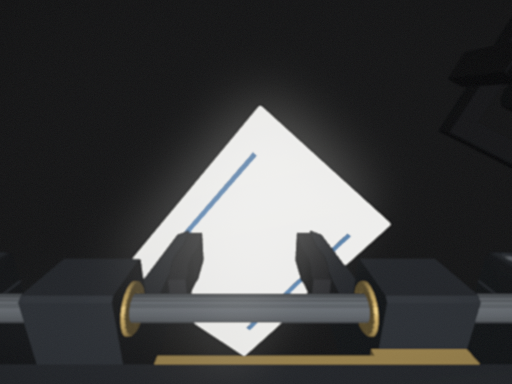

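```bash
python3 - <<'E'
from tile import *
c,yaw,rel=wtile("",[[260,104.5],[391.5,224]])
print("need turn", -.256-yaw)
E
```

```text
tile [0.45378568 0.10583711] -0.30535735930454777 L 0.09931423893124293 tool yaw 0.40470694149726905 TCP in tile [-0.00101768 -0.00289482]
need turn 0.049357359304547765
```

>>> {"method": "apply_moves", "body": {
  "series": [
    {"translation": [0, 0, 0.1], "turn": -0.02},
    {"translation": [0, 0, 0.1], "turn": -0.05},
    {"translation": [-2, 2, 0.1], "turn": -0.05},
    {"translation": [-5, 6, 0.1], "turn": -0.05},
    {"translation": [-9, 12, 0.1], "turn": -0.05},
    {"translation": [-14, 18, 0.1], "turn": -0.05},
    {"translation": [-18, 23, 0.1], "turn": -0.05},
    {"translation": [-20, 26, 0.1], "turn": -0.05},
    {"translation": [-21, 27, 0.1], "turn": -0.05},
    {"translation": [-21, 27, 0.1], "turn": -0.05}
  ]
}}

```text
time: 19.25
ee_pos: [0.4607, 0.1368, 0.0054]
ee_rot: [-0.707, 3.056, 0.0]
ft_force: [-0.5, 0.4, 12.5]
width: 0.0541
```

>>> {"method": "apply_moves", "body": {
  "series": [
    {"translation": [0, 0, -6], "turn": 0},
    {"translation": [0, 0, -12], "turn": 0.1},
    {"translation": [0, 0, -12], "turn": 0.22},
    {"translation": [0, 0, -12], "turn": 0.26},
    {"translation": [0, 0, -12], "turn": 0.26}
  ]
}}

```text
time: 19.75
ee_pos: [0.4575, 0.1359, 0.0151]
ee_rot: [0.304, -3.126, 0.0]
ft_force: [0.7, -0.6, -1.3]
width: 0.054
```

```bash
python3 - <<'E'
from tile import *
st=wchk("pics/w12.png")
a=eyes.camera("top")[:,:,::-1]; cv2.imwrite("pics/top3.png",a)
cv2.imwrite("pics/top3z.png",cv2.resize(a[120:240,205:325],None,fx=5,fy=5,interpolation=cv2.INTER_CUBIC))
E
```

```text
[0.45749661 0.13585682 0.01506411] [ 0.69904143 -0.62128028 -1.31808661] yaw 0.19398690169453658
165 200 327; 180 193 355; 190 186; 250 124; 310 156;
```

View pics/w12.png

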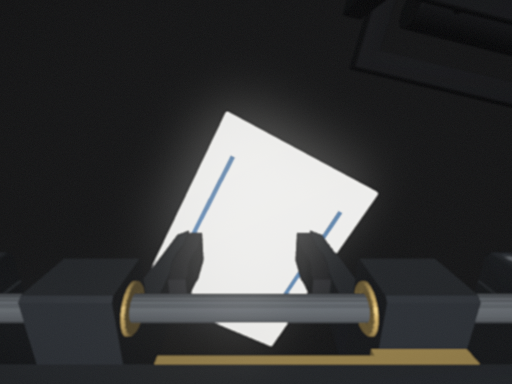

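View pics/top3z.png

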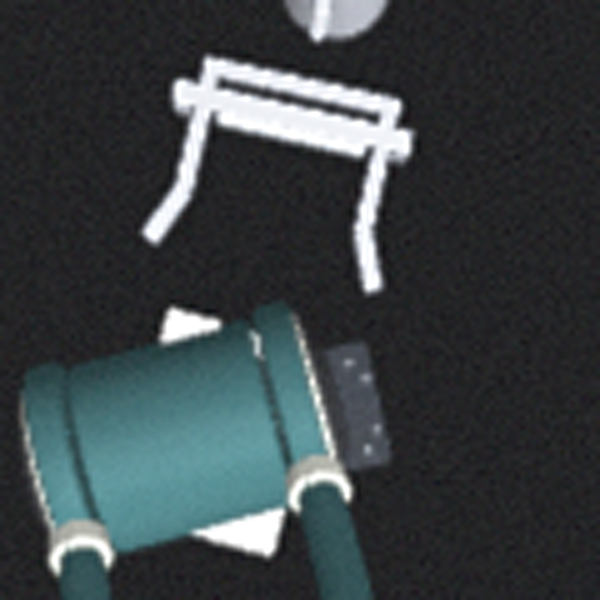

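```bash
python3 - <<'E'
from tile import *
m=eyes.camera_model("top")
z=lambda u,v:(205+(u+.5)/5-.5,120+(v+.5)/5-.5)
T=back(m,[z(172,306),z(274,558),z(191,541),z(220,320)],.005)[:,:2]; print("diag",np.linalg.norm(T[0]-T[1]))
d=T[0]-T[1]; yd=np.arctan2(d[1],d[0])-np.arctan2(.1,.13); e=T[1]-T[2]; 
print("top c",(T[0]+T[1])/2,"yaw",yd, "short edge yaw", np.arctan2(*e[::-1])+np.pi/2, np.arctan2(*(T[3]-T[0])[::-1])+np.pi/2)
c2=(T[0]+T[1])/2
c1,y1,_=wtile("",[[227,111],[378.5,193]])
h=np.array([.6081,.1004]); a=-.256; xh=np.array([np.cos(a),np.sin(a)]); n=np.array([-xh[1],xh[0]])
for c in(c1,c2): print("in holder",(c-h)@xh,(c-h)@n)
st=r.read_state(); c=.5*(c1+c2); x=np.array([np.cos(-.256),np.sin(-.256)]); print(go(st,[*(c-.008*x),.0054],np.pi+.194))
E
```

```text
diag 0.16730791069377762
top c [0.4633136  0.13733507] yaw -0.29757220721357347 short edge yaw -0.22885193361370781 -0.3135417605658066
tile [0.46181464 0.13910628] -0.29094964145519264 L 0.09869971697918843 tool yaw 0.19475157041215985 TCP in tile [-0.0030757  -0.00429019]
in holder -0.1513189285795919 0.00040351436428373577
in holder -0.1494203323230625 -0.0009304091009383954
(array([1.91425578, 4.8294343 , 9.69872273]), np.float64(0.0007515704121594524))
```

>>> {"method": "apply_moves", "body": {
  "series": [
    {"translation": [4, 4.5, 0], "turn": 0},
    {"translation": [4, 4.5, 5], "turn": 0},
    {"translation": [4, 4.5, 8], "turn": 0},
    {"translation": [4, 4.5, 10], "turn": 0},
    {"translation": [4, 4.5, 11], "turn": 0},
    {"translation": [4, 4.5, 11], "turn": 0}
  ]
}}

```text
time: 20.45
ee_pos: [0.4546, 0.14, 0.0054]
ee_rot: [-0.303, 3.125, 0.001]
ft_force: [-0.3, -0.8, 7.3]
width: 0.0539
```

>>> {"method": "apply_moves", "body": {
  "series": [
    {"translation": [0, 0, 0.5], "turn": 0},
    {"translation": [0, 0, 0.9], "turn": -0.015},
    {"translation": [0, 0, 0.9], "turn": -0.035},
    {"translation": [-2, -1, 0.9], "turn": -0.035},
    {"translation": [-6, -3, 0.9], "turn": -0.035},
    {"translation": [-11, -5.3, 0.9], "turn": -0.035},
    {"translation": [-16, -7.7, 0.9], "turn": -0.035},
    {"translation": [-22, -10.6, 0.9], "turn": -0.035},
    {"translation": [-27, -13, 0.9], "turn": -0.035},
    {"translation": [-27, -13, 0.9], "turn": -0.035}
  ]
}}

```text
time: 21.45
ee_pos: [0.4856, 0.1325, 0.0054]
ee_rot: [-0.357, 3.116, 0.001]
ft_force: [1.1, -0.2, 8.6]
width: 0.0541
```

```bash
python3 - <<'E'
from tile import *
st=wchk("pics/w13.png")
a=eyes.camera("top")[:,:,::-1]; cv2.imwrite("pics/top4.png",a)
w=cv2.imread("pics/w13.png")
cv2.imwrite("pics/c13.png",np.hstack([cv2.resize(a[120:240,205:325],(400,400),interpolation=cv2.INTER_CUBIC),w[90:290,120:400].repeat(2,0)[:400].repeat(1,1)]))
E
```

```text
[0.48555584 0.13248582 0.00542072] [ 1.07047422 -0.23680631  8.63680384] yaw 0.22826412529334306
165 194 302; 180 187 331; 190 173; 250 138; 310 169;
```

View pics/w13.png

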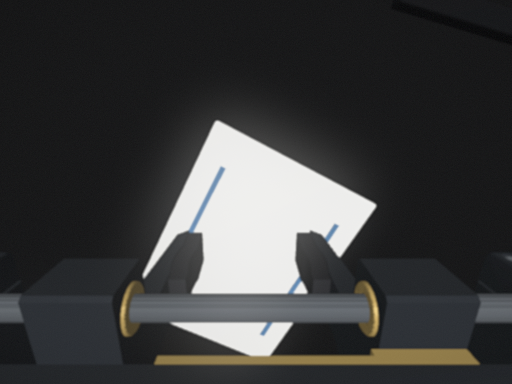

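View pics/c13.png

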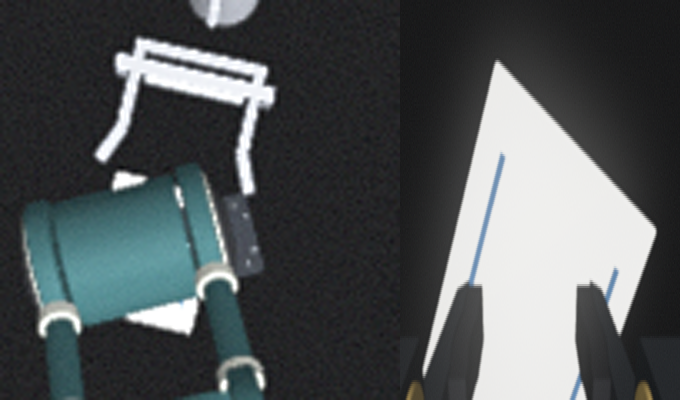

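```bash
cat >> tile.py <<'E'
def rel(c1,y1):
    h=np.array([.6081,.1004]); a=-.256; xh=np.array([np.cos(a),np.sin(a)]); n=np.array([-xh[1],xh[0]])
    # wrist estimates are ~(0.001,-0.0012) off the top camera
    print("in holder",(c1-h)@xh,(c1-h)@n,"yaw err",y1-a)
E
python3 - <<'E'
from tile import *
rel(*wtile("",[[217,120],[376.5,205]])[:2])
E
```

```text
tile [0.49437261 0.1322318 ] -0.2576443506508591 L 0.09808885612823412 tool yaw 0.2282431512610037 TCP in tile [-0.0087216  -0.00200577]
in holder -0.11808130624062153 0.0019971713600886692 yaw err -0.0016443506508591055
```

>>> {"method": "apply_moves", "body": {
  "series": [
    {"translation": [0, 0, 0.6], "turn": 0},
    {"translation": [-2, -1, 0.6], "turn": 0},
    {"translation": [-6, -3.3, 0.7], "turn": 0},
    {"translation": [-12, -6.6, 0.7], "turn": 0},
    {"translation": [-18, -9.9, 0.8], "turn": 0},
    {"translation": [-24, -13.2, 0.8], "turn": 0},
    {"translation": [-30, -16.5, 0.9], "turn": 0},
    {"translation": [-36, -19.8, 1.0], "turn": 0},
    {"translation": [-42, -23.1, 1.0], "turn": 0},
    {"translation": [-44, -24.2, 1.0], "turn": 0}
  ]
}}

```text
time: 22.55
ee_pos: [0.5341, 0.119, 0.0054]
ee_rot: [-0.357, 3.116, 0.001]
ft_force: [-2.7, 0.8, 16.7]
width: 0.054
```

```bash
python3 - <<'E'
from tile import *
st=wchk("pics/w14.png")
a=eyes.camera("top")[:,:,::-1]; cv2.imwrite("pics/top5.png",a)
cv2.imwrite("pics/top5z.png",cv2.resize(a[120:240,205:325],None,fx=5,fy=5,interpolation=cv2.INTER_CUBIC))
E
```

```text
[0.53413491 0.11903312 0.00538755] [-2.67903407  0.83478112 16.69573103] yaw 0.22802947233017967
165 194 302; 180 187 331; 190 173; 250 137; 310 169;
```

View pics/w14.png

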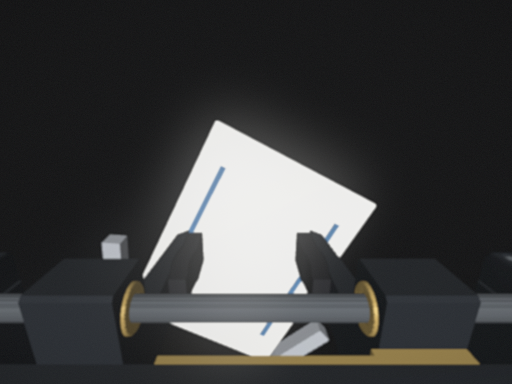

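View pics/top5z.png

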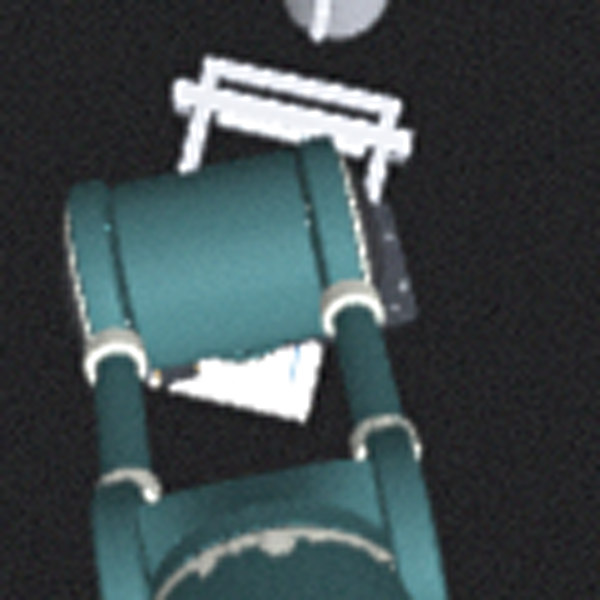

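>>> {"method": "apply_moves", "body": {
  "series": [
    {"translation": [0, 0, -0.4], "turn": 0},
    {"translation": [-2, -1, -0.4], "turn": 0},
    {"translation": [-6, -3.1, -0.4], "turn": 0},
    {"translation": [-10, -5.2, -0.4], "turn": 0},
    {"translation": [-14, -7.3, -0.4], "turn": 0},
    {"translation": [-18, -9.4, -0.4], "turn": 0},
    {"translation": [-22, -11.5, -0.4], "turn": 0},
    {"translation": [-26, -13.6, -0.4], "turn": 0},
    {"translation": [-30, -15.7, -0.4], "turn": 0},
    {"translation": [-31, -16.3, -0.4], "turn": 0}
  ]
}}

```text
time: 23.65
ee_pos: [0.5674, 0.1101, 0.0054]
ee_rot: [-0.357, 3.117, 0.001]
ft_force: [-2.0, 2.0, 12.2]
width: 0.0541
```

```bash
python3 - <<'E'
from tile import *
st=wchk("pics/w15.png")
E
```

```text
[0.56736774 0.11006075 0.00539612] [-2.03900256  1.97675344 12.21461279] yaw 0.22810731038373255
165 194 302; 180 187 331; 190 173; 250 137; 310 169;
```

View pics/w15.png

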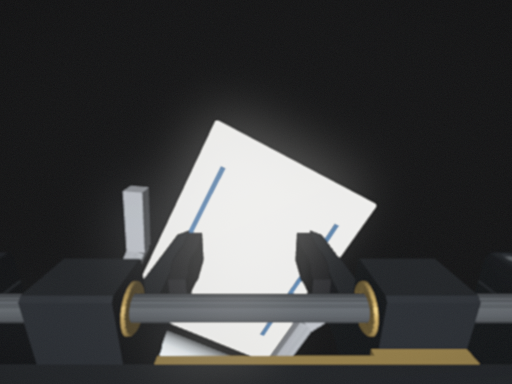

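>>> {"method": "apply_moves", "body": {
  "series": [
    {"translation": [0, 0, 0.3], "turn": 0},
    {"translation": [-2, -1, 0.3], "turn": 0},
    {"translation": [-5, -2.6, 0.3], "turn": 0},
    {"translation": [-8, -4.2, 0.3], "turn": 0},
    {"translation": [-11, -5.8, 0.3], "turn": 0},
    {"translation": [-14, -7.4, 0.3], "turn": 0},
    {"translation": [-17, -8.9, 0.3], "turn": 0},
    {"translation": [-20, -10.5, 0.3], "turn": 0},
    {"translation": [-22, -11.6, 0.3], "turn": 0},
    {"translation": [-22, -11.6, 0.3], "turn": 0}
  ]
}}

```text
time: 24.7
ee_pos: [0.5902, 0.1039, 0.0054]
ee_rot: [-0.357, 3.119, 0.001]
ft_force: [-4.5, 1.3, 16.3]
width: 0.0543
```

```bash
python3 - <<'E'
from tile import *
st=wchk("pics/w16.png")
E
```

```text
[0.59024775 0.10387799 0.00540527] [-4.54398742  1.27746331 16.25374393] yaw 0.22806486583777374
165 140 374; 180 141 394; 190 174; 250 97; 310 130;
```

View pics/w16.png

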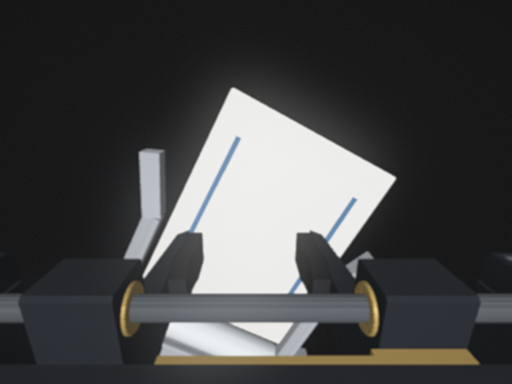

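```bash
python3 - <<'E'
from tile import *
rel(*wtile("",[[233,87],[396.5,179]])[:2])
E
```

```text
tile [0.58233014 0.10821343] -0.261878116175872 L 0.09874579261787177 tool yaw 0.2280976433413282 TCP in tile [ 0.00872485 -0.00214175]
in holder -0.026908498681031883 0.0010335281842289864 yaw err -0.0058781161758719724
```

The tile stopped at the roller (holder x about -27 mm) and the fingertips slid about 17 mm forward over it. I'll re-press further back and push again, slower and with firmer pressure.

>>> {"method": "apply_moves", "body": {
  "series": [
    {"translation": [0, 0, -6], "turn": 0},
    {"translation": [0, 0, -12], "turn": 0},
    {"translation": [12, 8, -12], "turn": 0},
    {"translation": [24, 15, -12], "turn": 0},
    {"translation": [24, 15, -12], "turn": 0},
    {"translation": [24, 15, -5], "turn": 0},
    {"translation": [24, 15, -3], "turn": 0},
    {"translation": [24, 15, -2], "turn": 0},
    {"translation": [24, 15, -2], "turn": 0}
  ]
}}

```text
time: 25.65
ee_pos: [0.5623, 0.1125, 0.0054]
ee_rot: [-0.357, 3.121, 0.0]
ft_force: [-2.7, -0.3, 8.4]
width: 0.0539
```

```bash
python3 - <<'E'
from tile import *
st=wchk("pics/w17.png")
E
```

```text
[0.56228454 0.11251768 0.0054455 ] [-2.65588387 -0.26349932  8.44348569] yaw 0.22800197266020916
165 192 258; 180 185 287; 190 169; 250 161; 310 192;
```

View pics/w17.png

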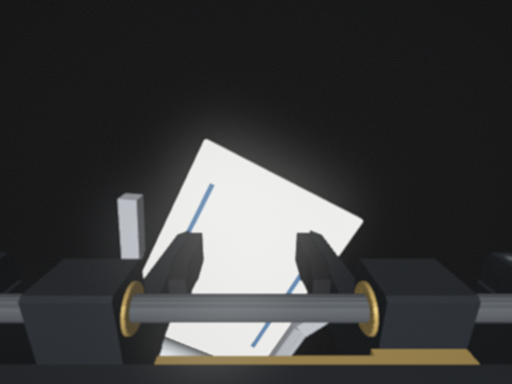

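>>> {"method": "apply_moves", "body": {
  "series": [
    {"translation": [0, 0, 0.5], "turn": 0},
    {"translation": [0, 0, 1.0], "turn": 0},
    {"translation": [0, 0, 1.0], "turn": 0},
    {"translation": [-1, -0.5, 1.0], "turn": 0},
    {"translation": [-2.5, -1.3, 1.0], "turn": 0},
    {"translation": [-4, -2.1, 1.0], "turn": 0}
  ]
}}

```text
time: 26.3
ee_pos: [0.5671, 0.1117, 0.0054]
ee_rot: [-0.357, 3.12, 0.001]
ft_force: [-4.9, 1.4, 14.2]
width: 0.0541
```

```bash
python3 - <<'E'
from tile import *
st=wchk("pics/w18.png")
E
```

```text
[0.5671436  0.11171162 0.0054097 ] [-4.93979559  1.44447623 14.19475708] yaw 0.22779607531787072
165 191 277; 180 184 306; 190 167; 250 151; 310 183;
```

View pics/w18.png

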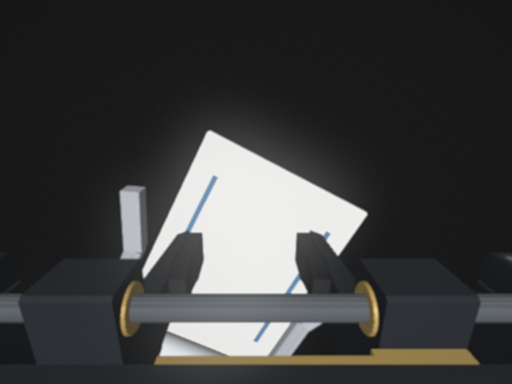

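```bash
cat >> tile.py <<'E'
def corner(fn,lim=(60,235)):
    """trailing corners by fitting lines to the tile's bright mask boundary (trailing edge, -y long edge)"""
    a=cv2.imread(fn).mean(2)
    te=[]
    for col in range(150,420):
        x=np.where(a[lim[0]:lim[1],col]>150)[0]
        if len(x):
            i=x.min()+lim[0]; v0,v1=a[i-1,col],a[i,col]; te.append((col,i-1+(150-v0)/(v1-v0)))
    te=np.array(te); k=te[:,1].argmin(); ap=te[k]
    rt=te[(te[:,0]>ap[0]+8)]; 
    dr=np.diff(rt[:,1]); good=np.r_[True,np.abs(dr-.53)<.5]; end=len(rt)
    for j in range(len(dr)):
        if dr[j]>1.1 or dr[j]<-.3: end=j; break
    pr=np.polyfit(rt[:end-4,0],rt[:end-4,1],1)
    le=[]
    for row in range(int(ap[1])+8,min(int(ap[1])+80,228)):
        x=np.where(a[row,140:420]>150)[0]
        j=x.min()+140; v0,v1=a[row,j-1],a[row,j]; le.append((row,j-1+(150-v0)/(v1-v0)))
    le=np.array(le); pl=np.polyfit(le[:,0],le[:,1],1)
    M=np.array([[-pr[0],1],[1,-pl[0]]]); u,v=np.linalg.solve(M,[pr[1],pl[1]])
    return (u,v),pr,pl
def pose(fn,st):
    (u,v),pr,pl=corner(fn); w=wristcam(eyes,st)
    P=back(w,[(u,v),(u+60,pr[0]*(u+60)+pr[1])],.005)[:,:2]
    e=P[1]-P[0]; e/=np.linalg.norm(e); x=np.array([e[1],-e[0]]); c=P[0]+.05*e+.065*x
    q=st["ee_pos"][:2]-c
    print("corner",u,v,"tile",c,"yaw",np.arctan2(x[1],x[0]),"TCP in tile",x@q,e@q); rel(c,np.arctan2(x[1],x[0]))
E
python3 - <<'E'
from tile import *
st=r.read_state(); pose("pics/w18.png",st)
E
```

```text
corner 207.7186994651367 128.7237061600417 tile [0.58188256 0.10869819] yaw -0.25518342702436086 TCP in tile -0.014691798727004404 -0.0007794527530284867
in holder -0.027464239308772613 0.0013891618858128932 yaw err 0.0008165729756391404
```

>>> {"method": "apply_moves", "body": {
  "series": [
    {"translation": [0, 0, 0.5], "turn": 0},
    {"translation": [0, 0, 0.5], "turn": 0}
  ]
}}

```text
time: 26.55
ee_pos: [0.5675, 0.1116, 0.0054]
ee_rot: [-0.357, 3.12, 0.001]
ft_force: [-5.4, -0.4, 16.2]
width: 0.0542
```

>>> {"method": "apply_moves", "body": {
  "series": [
    {"translation": [-1.5, -0.8, 0.2], "turn": 0},
    {"translation": [-3, -1.6, 0.3], "turn": 0}
  ]
}}

```text
time: 26.75
ee_pos: [0.5711, 0.111, 0.0054]
ee_rot: [-0.357, 3.119, 0.001]
ft_force: [-5.2, 0.7, 17.4]
width: 0.0541
```

```bash
python3 - <<'E'
from tile import *
st=wchk("pics/w19.png"); pose("pics/w19.png",st)
E
```

```text
[0.57105176 0.11095069 0.0053894 ] [-5.17466521  0.74408738 17.37161189] yaw 0.22798432420148806
165 191 278; 180 184 307; 190 167; 250 150; 310 182; 
corner 216.80270319607857 132.70792609355428 tile [0.58633888 0.11297502] yaw -0.25384260665976405 TCP in tile -0.014288881614287248 -0.00579843705730848
in holder -0.024236095266809567 0.006655008133350187 yaw err 0.002157393340235958
```

It follows now at about 17 N. Continuing.

>>> {"method": "apply_moves", "body": {
  "series": [
    {"translation": [-1.5, -0.8, 0], "turn": 0},
    {"translation": [-3, -1.6, 0], "turn": 0},
    {"translation": [-4.5, -2.4, 0], "turn": 0},
    {"translation": [-6, -3.2, 0], "turn": 0}
  ]
}}

```text
time: 27.2
ee_pos: [0.5783, 0.1091, 0.0054]
ee_rot: [-0.357, 3.118, 0.001]
ft_force: [-3.4, 1.5, 15.2]
width: 0.0545
```

```bash
python3 - <<'E'
from tile import *
st=wchk("pics/w20.png")
E
```

```text
[0.57831217 0.1090969  0.00539587] [-3.40509124  1.47530396 15.17824823] yaw 0.2278778530896286
165 191 278; 180 128 307; 190 167; 250 150; 310 182;
```

View pics/w20.png

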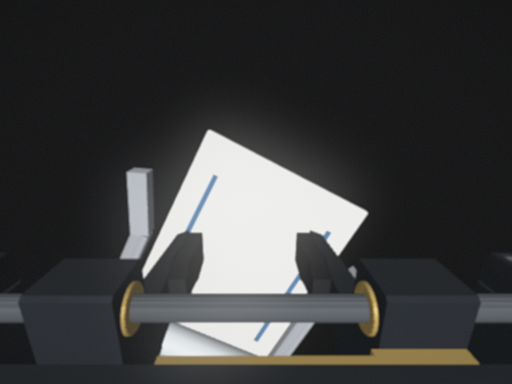

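>>> {"method": "apply_moves", "body": {
  "series": [
    {"translation": [-1.5, -0.8, 0], "turn": 0},
    {"translation": [-3, -1.6, 0], "turn": 0},
    {"translation": [-4.5, -2.4, 0], "turn": 0},
    {"translation": [-6, -3.2, 0], "turn": 0},
    {"translation": [-7.5, -3.9, 0], "turn": 0},
    {"translation": [-9, -4.7, 0], "turn": 0},
    {"translation": [-9.5, -5, 0], "turn": 0}
  ]
}}

```text
time: 27.95
ee_pos: [0.5888, 0.1064, 0.0054]
ee_rot: [-0.357, 3.118, 0.001]
ft_force: [-3.1, 0.2, 15.5]
width: 0.0541
```

```bash
python3 - <<'E'
from tile import *
st=wchk("pics/w21.png")
E
```

```text
[0.58882694 0.1063624  0.00540007] [-3.092926    0.23756026 15.53997023] yaw 0.22784271182962001
165 135 278; 180 136 307; 190 167; 250 150; 310 182;
```

>>> {"method": "apply_moves", "body": {
  "series": [
    {"translation": [-1, -0.5, 0], "turn": 0},
    {"translation": [-2, -1, 0], "turn": 0},
    {"translation": [-3, -1.6, 0], "turn": 0}
  ]
}}

```text
time: 28.3
ee_pos: [0.592, 0.1055, 0.0054]
ee_rot: [-0.357, 3.118, 0.001]
ft_force: [-3.4, 0.6, 15.3]
width: 0.0536
```

```bash
python3 - <<'E'
from tile import *
st=wchk("pics/w22.png")
E
```

```text
[0.59197291 0.10551732 0.00540374] [-3.36897942  0.61908129 15.29753878] yaw 0.22783241556898748
165 138 278; 180 138 307; 190 167; 250 150; 310 182;
```

>>> {"method": "apply_moves", "body": {
  "series": [
    {"translation": [-1, -0.5, 0], "turn": 0},
    {"translation": [-2, -1, 0], "turn": 0},
    {"translation": [-3, -1.6, 0], "turn": 0}
  ]
}}

```text
time: 28.65
ee_pos: [0.5943, 0.1048, 0.0054]
ee_rot: [-0.357, 3.12, 0.001]
ft_force: [-4.8, 2.3, 17.5]
width: 0.0545
```

```bash
python3 - <<'E'
from tile import *
st=wchk("pics/w23.png")
E
```

```text
[0.59434408 0.10484709 0.005409  ] [-4.8138379   2.32539387 17.46615684] yaw 0.2277365755073184
165 139 287; 180 140 315; 190 167; 250 146; 310 177;
```

The stop is reached: lateral force rose to 5.3 N and the fingers began to slip. One small nudge, then I'll release.

>>> {"method": "apply_moves", "body": {
  "series": [
    {"translation": [-1, -0.5, -0.2], "turn": 0},
    {"translation": [-1.5, -0.8, -0.3], "turn": 0}
  ]
}}

```text
time: 28.9
ee_pos: [0.5959, 0.1044, 0.0054]
ee_rot: [-0.357, 3.12, 0.001]
ft_force: [-5.5, 1.6, 14.9]
width: 0.054
```

```bash
python3 - <<'E'
from tile import *
st=wchk("pics/w24.png")
E
```

```text
[0.59592657 0.10435907 0.00539361] [-5.48785291  1.61844566 14.90502975] yaw 0.22778249003495787
165 141 294; 180 141 322; 190 167; 250 142; 310 174;
```

View pics/w24.png

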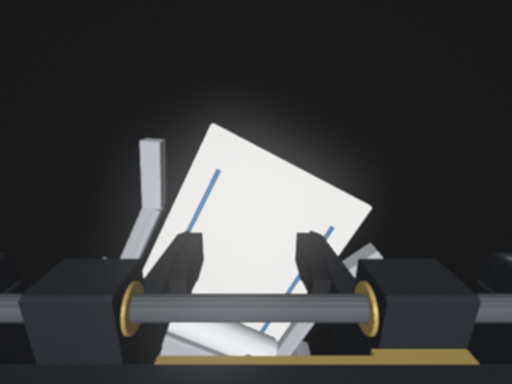

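>>> {"method": "apply_moves", "body": {
  "series": [
    {"translation": [0, 0, -4], "turn": 0},
    {"translation": [0, 0, -15], "turn": 0},
    {"translation": [0, 0, -30], "turn": 0},
    {"translation": [20, 10, -50], "turn": 0},
    {"translation": [45, 20, -75], "turn": 0},
    {"translation": [75, 30, -100], "turn": 0},
    {"translation": [105, 40, -120], "turn": 0},
    {"translation": [130, 50, -120], "turn": 0},
    {"translation": [130, 50, -120], "turn": 0},
    {"translation": [130, 50, -120], "turn": 0}
  ]
}}

```text
time: 29.95
ee_pos: [0.4572, 0.1231, 0.1239]
ee_rot: [-0.358, 3.119, 0.0]
ft_force: [0.8, 0.0, 0.2]
width: 0.0536
```

```bash
python3 - <<'E'
from tile import *
st=r.read_state(); print(st["ee_pos"],st["ft_force"])
a=eyes.camera("top")[:,:,::-1]; cv2.imwrite("pics/top6.png",a); s=eyes.camera("scene")[:,:,::-1]; cv2.imwrite("pics/scene6.png",s)
cv2.imwrite("pics/top6z.png",cv2.resize(a[120:240,205:325],None,fx=5,fy=5,interpolation=cv2.INTER_CUBIC))
cv2.imwrite("pics/scene6z.png",cv2.resize(s[130:270,190:320],None,fx=4.2,fy=4.2,interpolation=cv2.INTER_CUBIC))
cv2.imwrite("pics/w25.png",eyes.camera("wrist")[:,:,::-1])
E
```

```text
[0.4571624  0.12313308 0.1239317 ] [0.83648867 0.01933249 0.20857665]
```

View pics/top6z.png

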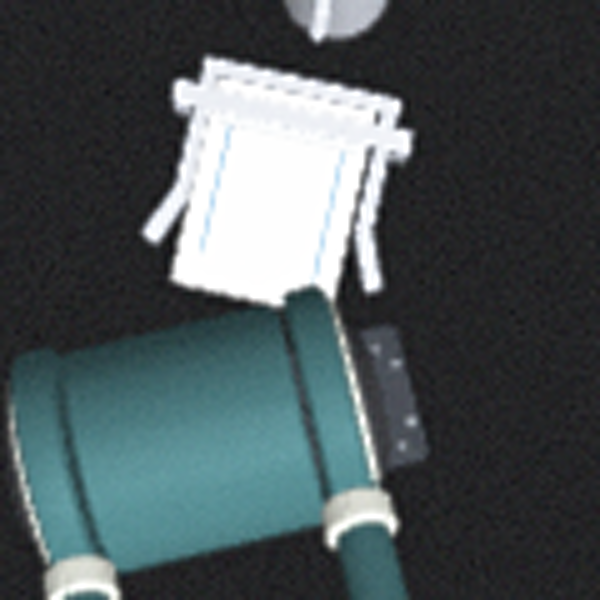

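View pics/scene6z.png

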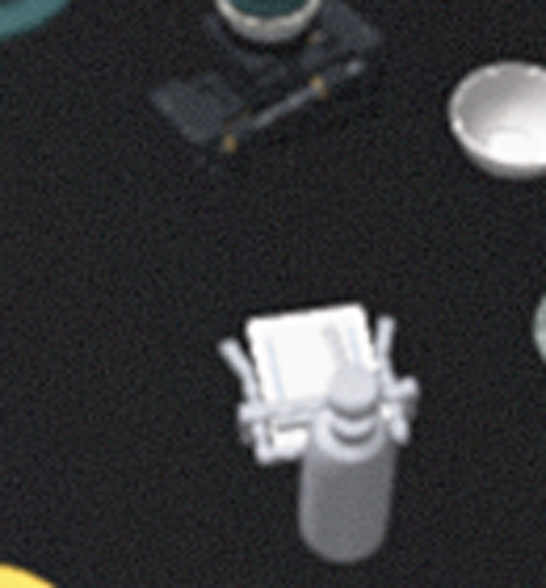

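View pics/w25.png

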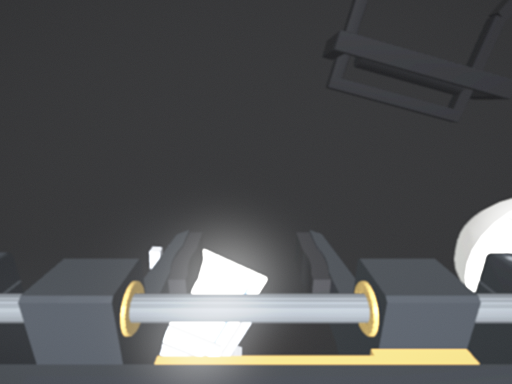

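```bash
python3 - <<'E'
from tile import *
m=eyes.camera_model("top"); a=cv2.imread("pics/top6.png")
h=np.array([.6081,.1004]); ang=-.256; xh=np.array([np.cos(ang),np.sin(ang)]); n=np.array([-xh[1],xh[0]])
p,f,_=fit(m,cv2.imread("pics/top5.png")*0+a,TILE+[],(238,262,165,182),[*h,ang],fg=250,bg=40); print("rough",p,f)
# edge: trailing edge samples, subpixel along x_h at y_h = 35..0
g=cv2.GaussianBlur(a,(0,0),.5).mean(2).astype(np.float32)
for y in(.04,.03,.02,.01,0,-.01):
    s=np.arange(-.085,-.045,.0005); W=np.array([[*(h+t*xh+y*n),.005] for t in s]); uv=proj(m,W).astype(np.float32)
    v=cv2.remap(g,uv[:,0].reshape(1,-1),uv[:,1].reshape(1,-1),cv2.INTER_CUBIC).ravel(); i=np.where(v>135)[0]; print(y,"trailing edge x_h",s[i[0]])
for x in(-.05,-.04,-.03,-.02,-.06):
    s=np.arange(.07,.03,-.0005); W=np.array([[*(h+x*xh+t*n),.005] for t in s]); uv=proj(m,W).astype(np.float32)
    v=cv2.remap(g,uv[:,0].reshape(1,-1),uv[:,1].reshape(1,-1),cv2.INTER_CUBIC).ravel(); i=np.where(v>135)[0]; print(x,"left edge y_h",s[i[0]])
E
```

```text
rough [ 0.60795001  0.10323962 -0.2464947 ] 0.5623723992013318
0.04 trailing edge x_h -0.06699999999999999
0.03 trailing edge x_h -0.06699999999999999
0.02 trailing edge x_h -0.06649999999999999
0.01 trailing edge x_h -0.06699999999999999
0 trailing edge x_h -0.06699999999999999
-0.01 trailing edge x_h -0.06649999999999999
-0.05 left edge y_h 0.05249999999999999
-0.04 left edge y_h 0.07
-0.03 left edge y_h 0.07
-0.02 left edge y_h 0.068
-0.06 left edge y_h 0.05199999999999999
```

```bash
python3 - <<'E'
from tile import *
a=cv2.imread("pics/top0.png").astype(int); b=cv2.imread("pics/top6.png").astype(int); d=np.abs(a-b).max(2)
for nm,(u0,u1,v0,v1) in dict(disp=(255,290,85,132),bowl=(140,192,185,238),plate=(340,408,78,145),lid=(158,206,115,162)).items(): print(nm,(d[v0:v1,u0:u1]>60).sum())
print(r.read_state()["time"]); print(r.finish_job())
E
```

```text
disp 0
bowl 0
plate 0
lid 0
30.1
the job is handed in; nothing more can be done
None
```

The tile is fully home in the steel holder, as far as I can measure, and I handed the job in at about 30 s. `finish_job` gave no verdict.

- **What I did:** I pressed the tile with spread fingertips at about 9–17 N and dragged it to the holder mouth. I then slid it between the rails and under the roller to the back stop, lifted off and backed away to z = 0.12 m.
- **What went wrong on the way:**
  - In the first drag the tile turned about 0.2 rad under the fingers, so I had to re-press it.
  - One drag clipped the holder's right flare, which swung the tile about 0.9 rad out of line. I pulled it back and turned it square in two strokes.
  - At the roller the fingertips slipped twice. The last push needed about 15–17 N, slightly above the 10–16 N suggested. The highest wrist reading was 17.5 N, but force was only read at the end of each move, so short peaks in between were not seen.
- **Last checks:**
  - **Depth:** The tile travelled about 26 mm after meeting the roller, as expected. Then the side force rose to about 5.5 N and the tile stopped moving. The top camera put its rear edge 1–2 mm short of nominal, which is within camera error and the 4 mm limit.
  - **Alignment:** It lies about 2 mm to the +y side, within the rail play, and is square to within about 0.01 rad.
  - **Other objects:** The dispenser, bowl, plate and lid showed no change in the top view.
- **Not measured:** I could not read the roller joint directly. The pictures show the tile's front passing under it.
- **Disagreement between cameras:** Wrist and top camera positions differed by 1–2 mm in the later checks, and by up to about 6 mm in the first look.

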